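Pack a water-sample cool box and read its logger

TASK

Pack the two tall sample bottles (the square one with the blue cap and the round amber one with the white cap) into the two empty places of the grey cool box, one in each, whichever way round: set them down gently, upright on the floor of the box, and let go of them. Then take the yellow contact reader from its cradle and read the box's temperature logger: hold the sprung brass tip on the middle of the steel button, square to the button's slanting face, with a light push that sinks the tip about halfway, and finish while still holding it there. Never press hard on the button or let a bottle drop or topple, and leave the jars already packed and everything else on the bench where they are.

Things in the scene. Friction and masses are not known exactly. Their poses are not given: they have to be found in the camera images.
- cool_box: Open grey insulated box, fixed; 162 (x) by 253 (y) by 85 mm high. Origin: centre of its underside, z up. Walls 20 mm, inner floor 15 mm above the bench, inside 122 by 213 mm. At its +y end a fixed blue cold pack 28 mm thick, 67 mm high; the rest is six places of 61 by 61 mm, four filled with jars up to 75 mm above the bench. The logger's black bracket is in mid -y wall, outside
- gap0 (a point): Middle of the first empty place, on the inner floor; at (-30.5, -76, 15) mm in the box's frame, axes as the box's. A place is 61 by 61 mm
- gap1 (a point): Middle of the second empty place, on the inner floor; at (30.5, 46, 15) mm in the box's frame, axes as the box's
- logger: Steel button logger, 17 mm across and 6 mm thick, in an orange ring on the bracket, fixed to the box; origin: centre of its back, at (0, -146.5, 62) mm in the box's frame. Its z axis is the outward normal of its face, leaning 30 degrees from vertical towards the box's -y, outwards; its x axis is the box's x
- logger_face (a point): Middle of the button's flat steel face, the spot to be touched; 6 mm along z from logger, same axes as it (z: outward normal of the face)
- square_bottle: White square sample bottle, 54 by 54 mm and 116 mm tall, with a round blue cap 42 mm across that fills the top 22 mm; about 0.28 kg. Origin: centre of its underside, z up, x and y square to its sides. It stands on the bench
- round_bottle: Round amber sample bottle, 54 mm across and 112 mm tall, with a white cap 40 mm across that fills the top 22 mm; about 0.3 kg. Origin: centre of its underside, z up. It stands on the bench
- cradle: Charging cradle of the reader, fixed to the bench: foot 80 by 70 by 12 mm, tower 44 by 44 mm and 72 mm high with a 24 mm bore, 70 mm deep, in its middle. Origin: centre of its underside, z up
- reader: Contact reader, a fat pen 145 mm long, 0.12 kg, tip down in the cradle. z: along it, away from the tip. Origin: on its axis, underside of the black collar (38 mm across, 8 mm thick) resting on the cradle's top. Above it the yellow square handle to grip, 24 by 24 mm, sides along x and y, z = 8 to 80 mm; below, a grey barrel 20 mm across to z = -50 mm and the brass tip, 8 mm across, to z = -65 mm
- reader_point (a point): Middle of the flat end of the brass tip: 65 mm below reader on its axis when the tip is fully out, nearer by reader_tip when pressed; it moves with the tip
- reader_tip (a joint): How far the sprung tip is pressed into the reader, m: 0 fully out, 0.012 at its stop. The spring pushes with 1 N as it starts to move and 200 N/m more, so 2.2 N halfway (6 mm) and 3.4 N at the stop
- jar_a: Amber round jar, black lid, 56 mm across, 60 mm tall, loose, already packed in the box. Origin: centre of its underside, z up. To be left in its place; a nudge of a few mm does not matter
- jar_b: Clear round jar, green lid, 56 mm across, 58 mm tall, loose, already packed in the box. Origin: centre of its underside, z up. To be left in its place; a nudge of a few mm does not matter
- jar_c: White square jar, red lid, 56 mm wide, 58 mm tall, loose, already packed in the box. Origin: centre of its underside, z up. To be left in its place; a nudge of a few mm does not matter
- jar_d: Clear round jar, green lid, 56 mm across, 58 mm tall, loose, already packed in the box. Origin: centre of its underside, z up. To be left in its place; a nudge of a few mm does not matter
- water_bottle: Clear water bottle with a red cap, 72 mm across, 183 mm tall, at the right. Loose; origin: centre of its underside, z up. To be left alone
- pocket_meter: Black hand-held meter lying on the bench, 160 by 75 by 30 mm, at the left. Loose; origin: centre of its underside, z up. To be left alone
- timer: White timer lying on the bench, 55 by 70 by 18 mm, at the right. Loose; origin: centre of its underside, z up. To be left alone

How it is judged:
By the outcome, as a careful person would: the job done as asked, in the order asked, and still so for the second after the job is handed in, while the arm keeps its last pose, push and grip.
It also fails if it takes over 67 s, if anything falls off the work surface, if the arm or the gripper's body presses on something with over 40 N, if the wrist force passes 120 N, or if a joint passes its speed limit or range.

ROBOT

A 7-joint arm with a two-finger parallel gripper is mounted at the origin on the work surface. World frame = base frame: x ahead of the robot, y to its left, z up, the work surface at z = 0. Lengths are in m, angles in rad, forces in N, time in s.
With the tool pointing down it reaches from about 0.425 to 0.925 m from the base axis. Payload 6.8 kg.
Tool frame: the origin (TCP) lies on the centre line of the jaws, within the pads' length; the fingertips stand 14 mm ahead of it and the grasp point (between the pads) lies 5 mm behind it; y points along the fingers, x is the direction in which the jaws open and shut, and the axes are right-handed (so a half turn about y gives the same grasp; the last joint's range is limited). The gripper opens to 85 mm and grips with 20 to 120 N. Pads are 22 mm wide; open, the fingers measure 114 mm over their backs; the gripper's body (76 mm by 85 mm) begins 54 mm behind the grasp point. The pads swing forward as they close: fully open they stand 13 mm farther back than shut.
Start: joints at [-1.331, 0.477, 0.022, 1.555, -0.011, 1.109, -0.083], TCP at [0.23, 0.635, 0.245] pointing down, gripper open.
Joint ranges: [-2.96, 2.96], [-0.34, 2.1], [-1.41, 1.46], [0.24, 2.44], [-1.37, 4.51], [0.17, 1.92], [-2.96, 2.96]. Speed limits (rad/s): [2.39, 2.39, 3.14, 3.14, 3.14, 3.14, 3.14].

INTERFACE

Orientations are given as a rotation vector (axis times angle).
In Python, from bench import get_obs, vision, ticket gives the robot as it stands. The module is installed in compiled form; this text tells all that it offers.
- The arm moves only by the tool jog_arm, never from a script. Its argument "motion" is a list of rows, each an object of numbers: "gripper": the finger opening in mm, from 0 to 85.4; "tx", "ty", "tz": the shift along the tool's x, y, z in mm; "ax", "ay", "az": the turn, a rotation vector about the tool's x, y, z in rad. In form: [{"gripper": .., "tx": .., "ty": .., "tz": .., "ax": .., "ay": .., "az": ..}, ...]. A call has 1 to 12 rows; each row shifts and turns the commanded pose from where the row before left it, along the tool's axes as they then stand; what a row does not reach is not made up. A row lasts 1/10 s, in which the tool goes at most 50 mm and 8.59 degrees, less where a joint would pass 70% of its speed; a pose out of reach is approached as far as the arm can. A call is refused whole if a number of a shift passes 50 or a number of a turn 0.15, either way. A call with a gripper value outside its range is refused whole. The fingers move at their own pace and stop on an object; "newtons" is the grip in N (left out, the last holds). Time passes only in rows, so rows that do not move let the fingers close. It gives the time, the measured TCP pose, the force and the opening at its end, in the units of the state.
- get_obs(): the state, without advancing time (a new reading comes with each control period).
- vision.grab_frame(name): name is "scene" or "top" or "wrist"; returns the picture (420x560x3 uint8, red, green, blue); there is no depth.
- vision.get_calibration(name): a dict with "camera_matrix" (3x3 intrinsics, pixels), "world_from_camera" (4x4, takes a point from camera to world coordinates). Camera axes: x right, y down, z forward; pixel columns grow to the right and rows downward; lengths in m; the calibration is good to about 2 mm. A picture is of the moment at which its call begins: read the wrist's pose just before it. get_calibration takes no time and is no camera call; for the wrist camera it gives the pose at the moment of the call.
- ticket.hand_in(): hands the job in, once; it reports no verdict.
The state is a dict: "clock": time; "joints": joint angles; "qvel": joint speeds; "tau": joint torques, N m; "tcp_pos": TCP position; "orientation": TCP orientation; "contact_force": force on the tool from outside, world axes, zero at the start; "moment": the same for the moment, N m; "grip_width": finger opening in m.
Only numpy, scipy, OpenCV 4.12 (cv2) and the standard library are available. Lean on these libraries where they do the work, as an engineer would, in place of code of your own. Each camera call takes 0.05 s, during which the arm holds its last target.

## Working session

There is one attempt and no reset: what is moved stays moved. The work goes in short steps, Python scripts to look and compute and a tool call to move; the robot and the scene stay as the last step left them, time stands still between calls to the robot, and variables do not carry over. Pictures are saved under pics/ and viewed, and the job is handed in when it is done.

Besides the shell and the picture viewer there is one more tool, called after "Emit:" as name(argument=value, ...) on one line, values as JSON. jog_arm: Moves the arm, as the interface text tells. Its arguments: {"type":"object","properties":{"motion":{"type":"array"},"newtons":{"type":"number"}},"required":["motion"]}

```bash
mkdir -p pics
python3 - <<'E'
from bench import get_obs, vision
import cv2
o=get_obs(); print(o)
for n in ["scene","top","wrist"]:
    c=vision.get_calibration(n); print(n,c)
    im=vision.grab_frame(n); cv2.imwrite(f"pics/{n}0.png",im[:,:,::-1])
E
```

```text
{'clock': 0.0, 'joints': array([-1.33107388,  0.47782277,  0.02231347,  1.55646786, -0.01151108,
        1.10929095, -0.08310573]), 'qvel': array([-0.00103421,  0.00087992,  0.00115216, -0.00194138,  0.00051262,
        0.00256976,  0.00122708]), 'tau': array([ 1.16144010e-04, -5.96462059e+01,  1.60752151e+00, -2.81177258e+01,
        1.23855638e-02,  9.72627924e-03, -2.04780619e-06]), 'tcp_pos': array([0.22987359, 0.63404027, 0.24430305]), 'orientation': array([-1.35508997, -0.94825866,  0.95066256]), 'contact_force': array([ 1.18511717, -0.08727493, -0.26750987]), 'moment': array([0.01168496, 0.04356422, 0.04171674]), 'grip_width': 0.08542559118092952}
scene {'camera_matrix': array([[398.0303596 ,   0.        , 279.33516538],
       [  0.        , 398.0303596 , 208.26803104],
       [  0.        ,   0.        ,   1.        ]]), 'world_from_camera': array([[-0.24762233,  0.6535677 , -0.71521496,  1.44469168],
       [ 0.96885379,  0.16524876, -0.18443207,  0.20736774],
       [-0.00235046, -0.73860822, -0.67413083,  0.93209759],
       [ 0.        ,  0.        ,  0.        ,  1.    
[... 198 characters left out ...]
camera': array([[ 0.02133808, -0.99307695,  0.11551133,  0.40450477],
       [-0.99975995, -0.02062019,  0.00740643, -0.02047931],
       [-0.00497329, -0.11564164, -0.99327855,  1.15005984],
       [ 0.        ,  0.        ,  0.        ,  1.        ]])}
wrist {'camera_matrix': array([[297.13869165,   0.        , 280.19730332],
       [  0.        , 297.13869165, 207.88716424],
       [  0.        ,   0.        ,   1.        ]]), 'world_from_camera': array([[ 0.33970968,  0.89848591,  0.27806545,  0.1587492 ],
       [ 0.94052888, -0.32400141, -0.10212007,  0.65974573],
       [-0.00165985,  0.29621977, -0.95511837,  0.37317012],
       [ 0.        ,  0.        ,  0.        ,  1.        ]])}
```

View pics/scene0.png

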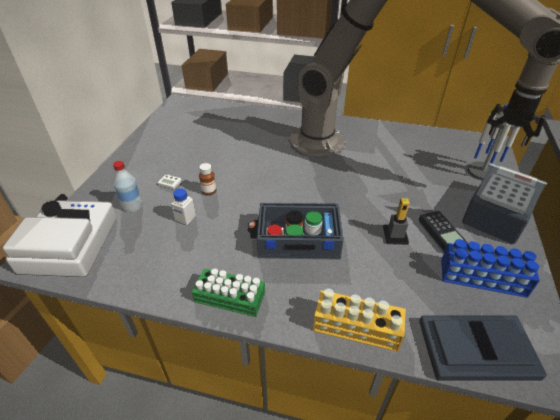

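View pics/top0.png

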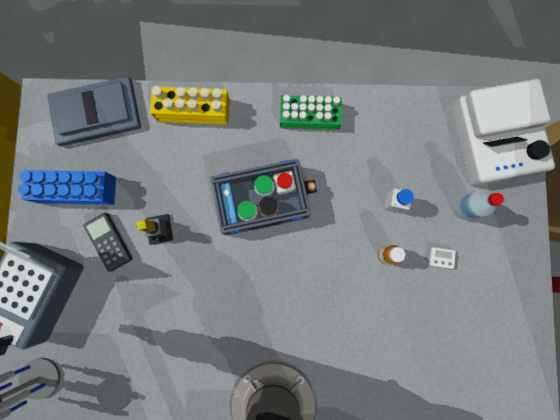

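View pics/wrist0.png

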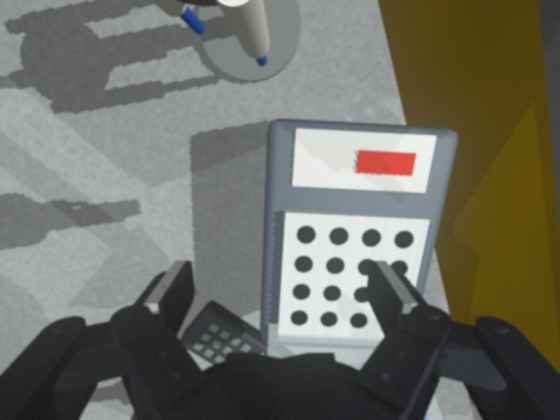

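Run:
```python
import cv2
t=cv2.imread("pics/top0.png"); s=cv2.imread("pics/scene0.png")
def crop(im,x,y,w,h,k,n): cv2.imwrite(n,cv2.resize(im[y:y+h,x:x+w],None,fx=k,fy=k,interpolation=cv2.INTER_CUBIC))
crop(t,200,150,130,95,6,"pics/a.png"); crop(t,360,170,100,100,6,"pics/b.png"); crop(t,80,200,100,80,6,"pics/c.png"); crop(s,370,185,60,70,8,"pics/d.png")
```

```text
(no output)
```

View pics/a.png

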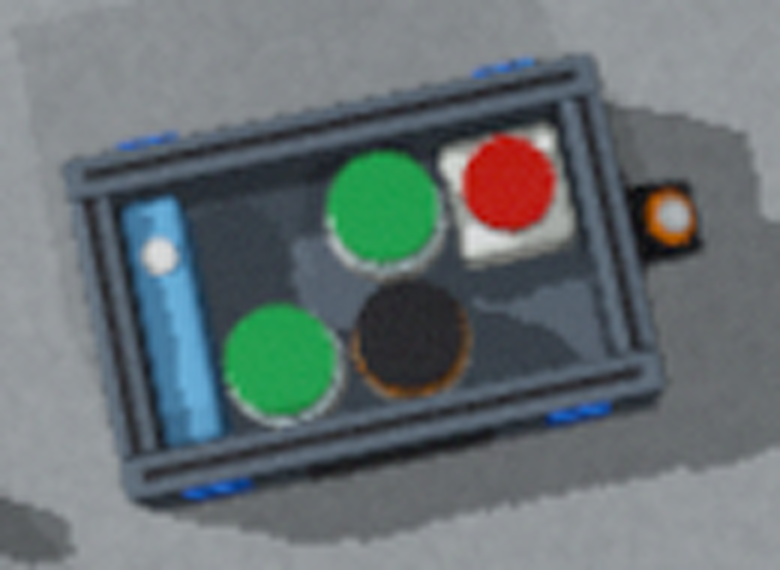

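View pics/b.png

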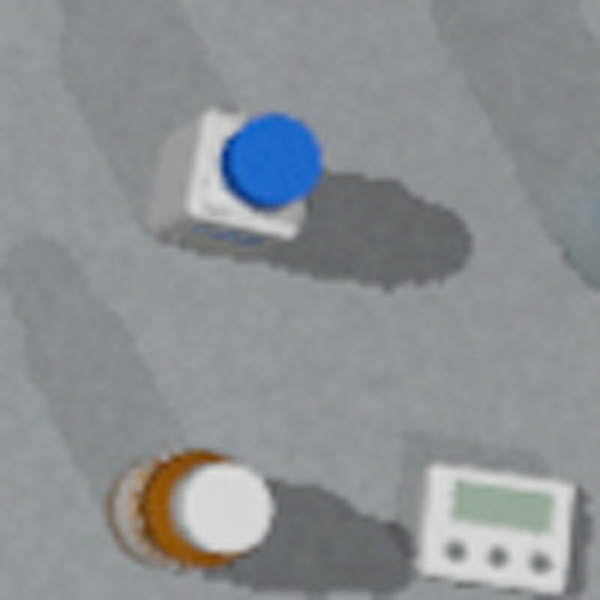

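View pics/c.png

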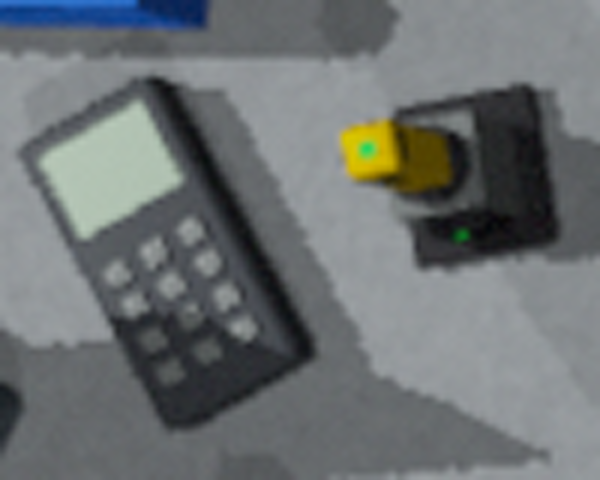

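View pics/d.png

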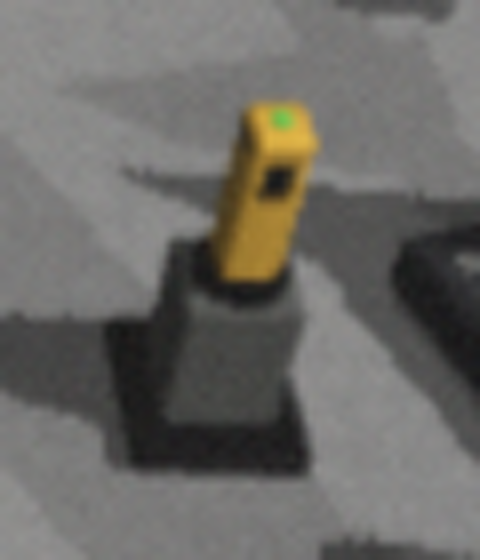

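```bash
cat > h.py <<'E'
import numpy as np, cv2
from bench import get_obs, vision
from scipy.spatial.transform import Rotation as R
def ray(cal,u,v):
    K=np.array(cal["camera_matrix"]);T=np.array(cal["world_from_camera"])
    d=T[:3,:3]@np.linalg.inv(K)@np.array([u,v,1.]); return T[:3,3],d/np.linalg.norm(d)
def plane(cal,u,v,z):
    o,d=ray(cal,u,v); return o+d*(z-o[2])/d[2]
def proj(cal,p):
    K=np.array(cal["camera_matrix"]);T=np.array(cal["world_from_camera"])
    q=K@(T[:3,:3].T@(np.array(p)-T[:3,3])); return q[:2]/q[2]
def tri(rays):
    A=0;b=0
    for o,d in rays:
        P=np.eye(3)-np.outer(d,d);A=A+P;b=b+P@o
    x=np.linalg.solve(A,b); return x,[np.linalg.norm((np.eye(3)-np.outer(d,d))@(x-o)) for o,d in rays]
def blobs(im,lo,hi,roi=None,minA=15):
    hsv=cv2.cvtColor(im,cv2.COLOR_RGB2HSV); m=cv2.inRange(hsv,np.array(lo),np.array(hi))
    if roi: 
        k=np.zeros_like(m);x,y,w,h=roi;k[y:y+h,x:x+w]=255;m&=k
    n,l,s,c=cv2.connectedComponentsWithStats(m)
    return [(c[i].round(2),s[i][4],s[i][:4]) for i in range(1,n) if s[i][4]>=minA],l
def rot(): o=get_obs(); return R.from_rotvec(o["orientation"]).as_matrix(),o["tcp_pos"],o
E
python3 - <<'E'
from h import *
T=vision.get_calibration("top");S=vision.get_calibration("scene")
t=cv2.imread("pics/top0.png")[:,:,::-1].copy();s=cv2.imread("pics/scene0.png")[:,:,::-1].copy()
def show(name,lo,hi,rt,rs,z):
    a=blobs(t,lo,hi,rt)[0];b=blobs(s,lo,hi,rs)[0]
    print(name,[(x[0],x[1],tuple(x[2]),plane(T,*x[0],z).round(4)) for x in a]);print("   S",[(x[0],x[1],tuple(x[2]),plane(S,*x[0],z).round(4)) for x in b])
show("blue",(105,150,60),(125,255,255),(390,180,30,40),(165,180,35,45),.116)
show("whitecap",(0,0,150),(180,60,255),(380,240,30,30),(195,160,25,20),.112)
show("yellow",(20,120,60),(35,255,255),(130,210,30,35),(380,190,40,50),.16)
show("green",(50,120,60),(85,255,255),(210,160,100,70),(250,200,100,60),.073)
show("red",(0,150,80),(8,255,255),(260,160,40,40),(262,215,30,30),.073)
show("orange",(5,150,80),(18,255,255),(300,170,25,30),(240,215,25,30),.065)
for x in [(68,163),(594,57),(662,380),(138,495)]:
    u=200+(x[0]+.5)/6-.5;v=150+(x[1]+.5)/6-.5; print(plane(T,u,v,.085).round(4))
E
```

```text
blue [(array([404.86, 196.36]), np.int32(190), (np.int32(397), np.int32(189), np.int32(17), np.int32(15)), array([ 0.5796, -0.3423,  0.116 ]))]
   S [(array([179.81, 194.13]), np.int32(114), (np.int32(174), np.int32(189), np.int32(12), np.int32(12)), array([ 0.5918, -0.338 ,  0.116 ]))]
whitecap [(array([398.75, 249.83]), np.int32(324), (np.int32(389), np.int32(240), np.int32(21), np.int32(22)), array([ 0.4369, -0.3252,  0.112 ])), (array([380.96, 253.08]), np.int32(25), (np.int32(380), np.int32(248), np.int32(4), np.int32(12)), array([ 0.4274, -0.2782,  0.112 ])), (array([387.83, 267.23]), np.int32(83), (np.int32(380), np.int32(263), np.int32(21), np.int32(7)), array([ 0.3907, -0.296 ,  0.112 ]))]
   S [(array([205.64, 167.34]), np.int32(116), (np.int32(199), np.int32(162), np.int32(13), np.int32(13)), array([ 0.4341, -0.3151,  0.112 ]))]
yellow [(array([145.85, 225.54]), np.int32(155), (np.int32(137), np.int32(220), np.int32(18), np.int32(12)), array([0.4834, 0.3306, 0.16  ]))]
   S [(array([402.82, 208.53]), np.int32(165), (np.int32(397), np.int32(198), np.int32(13), np.int32(22))
[... 425 characters left out ...]
([0.5483, 0.0861, 0.073 ])), (array([294.11, 229.65]), np.int32(148), (np.int32(286), np.int32(224), np.int32(17), np.int32(11)), array([0.6152, 0.0394, 0.073 ]))]
red [(array([284.31, 180.07]), np.int32(180), (np.int32(277), np.int32(172), np.int32(15), np.int32(16)), array([ 0.6261, -0.0192,  0.073 ]))]
   S [(array([274.39, 229.29]), np.int32(116), (np.int32(268), np.int32(224), np.int32(14), np.int32(11)), array([ 0.6284, -0.0188,  0.073 ]))]
orange [(array([311.  , 186.25]), np.int32(32), (np.int32(308), np.int32(181), np.int32(8), np.int32(10)), array([ 0.6116, -0.0947,  0.065 ]))]
   S []
[0.6289 0.1847 0.085 ]
[ 0.684  -0.0578  0.085 ]
[ 0.5335 -0.0913  0.085 ]
[0.4758 0.1463 0.085 ]
```

Run:
```python
from h import *
M,p,o=rot(); print(M.round(3),p)
C=vision.get_calibration("wrist"); Tc=C["world_from_camera"]
print("cam in tool",(M.T@(Tc[:3,3]-p)).round(4)); print((M.T@Tc[:3,:3]).round(3))
```

```text
[[ 0.341 -0.    -0.94 ]
 [ 0.94  -0.001  0.341]
 [-0.001 -1.    -0.   ]] [0.22995645 0.63418237 0.24456527]
cam in tool [-0.0004 -0.1287  0.0756]
[[ 1.     0.001  0.   ]
 [ 0.    -0.296  0.955]
 [ 0.001 -0.955 -0.296]]
```

```bash
cat >> h.py <<'E'
from scipy.linalg import logm, expm
def down(psi): # tool y down, tool x at world angle psi (deg)
    a=np.radians(psi); x=np.array([np.cos(a),np.sin(a),0]);y=np.array([0,0,-1.]);return np.array([x,y,np.cross(x,y)]).T
def H(M,p):
    T=np.eye(4);T[:3,:3]=M;T[:3,3]=p;return T
def psi(M): return np.degrees(np.arctan2(M[1,0],M[0,0]))
def go(M1,p1,N=None,M0=None,p0=None):
    if M0 is None: M0,p0,_=rot()
    D=np.linalg.inv(H(M0,p0))@H(M1,p1)
    rv=R.from_matrix(D[:3,:3]).as_rotvec()
    if N is None: N=int(max(np.ceil(np.linalg.norm(D[:3,3])/.040),np.ceil(np.abs(rv).max()/.13),1))
    d=np.real(expm(np.real(logm(D))/N))
    print("N",N,"row: t",(d[:3,3]*1000).round(2),"a",R.from_matrix(d[:3,:3]).as_rotvec().round(4),"dist",np.linalg.norm(D[:3,3]).round(3))
E
python3 - <<'E'
from h import *
go(down(40),[.44,.36,.32])
E
```

```text
N 9 row: t [-12.8   -8.37 -36.65] a [ 0.0001  0.0583 -0.0001] dist 0.354
```

Emit:
jog_arm(motion=[{"tx": -12.8,"ty": -8.4,"tz": -36.6,"ay": 0.058},{"tx": -12.8,"ty": -8.4,"tz": -36.6,"ay": 0.058},{"tx": -12.8,"ty": -8.4,"tz": -36.6,"ay": 0.058},{"tx": -12.8,"ty": -8.4,"tz": -36.6,"ay": 0.058},{"tx": -12.8,"ty": -8.4,"tz": -36.6,"ay": 0.058},{"tx": -12.8,"ty": -8.4,"tz": -36.6,"ay": 0.058},{"tx": -12.8,"ty": -8.4,"tz": -36.6,"ay": 0.058},{"tx": -12.8,"ty": -8.4,"tz": -36.6,"ay": 0.058},{"tx": -12.8,"ty": -8.4,"tz": -36.6,"ay": 0.058},{}])

```text
schema error: expected keys gripper, tx, ty, tz, ax, ay, az
```

Emit:
jog_arm(motion=[{"gripper": 85,"tx": -12.8,"ty": -8.4,"tz": -36.6,"ax": 0,"ay": 0.058,"az": 0},{"gripper": 85,"tx": -12.8,"ty": -8.4,"tz": -36.6,"ax": 0,"ay": 0.058,"az": 0},{"gripper": 85,"tx": -12.8,"ty": -8.4,"tz": -36.6,"ax": 0,"ay": 0.058,"az": 0},{"gripper": 85,"tx": -12.8,"ty": -8.4,"tz": -36.6,"ax": 0,"ay": 0.058,"az": 0},{"gripper": 85,"tx": -12.8,"ty": -8.4,"tz": -36.6,"ax": 0,"ay": 0.058,"az": 0},{"gripper": 85,"tx": -12.8,"ty": -8.4,"tz": -36.6,"ax": 0,"ay": 0.058,"az": 0},{"gripper": 85,"tx": -12.8,"ty": -8.4,"tz": -36.6,"ax": 0,"ay": 0.058,"az": 0},{"gripper": 85,"tx": -12.8,"ty": -8.4,"tz": -36.6,"ax": 0,"ay": 0.058,"az": 0},{"gripper": 85,"tx": -12.8,"ty": -8.4,"tz": -36.6,"ax": 0,"ay": 0.058,"az": 0},{"gripper": 85,"tx": 0,"ty": 0,"tz": 0,"ax": 0,"ay": 0,"az": 0}])

```text
clock: 1.15
tcp_pos: [0.4441, 0.3548, 0.3224]
orientation: [-1.504, -0.542, 0.538]
contact_force: [0.3, -0.1, -1.7]
grip_width: 0.085
```

Run:
```python
from h import *
M,p,o=rot(); print(p,psi(M),M[:,1],o["joints"].round(3),o["qvel"].round(3),o["clock"],o["contact_force"])
c=vision.get_calibration("wrist");im=vision.grab_frame("wrist");cv2.imwrite("pics/w1.png",im[:,:,::-1]);np.savez("w1.npz",im=im,K=c["camera_matrix"],T=c["world_from_camera"])
go(down(5),[.56,.02,.36])
```

```text
[0.44405795 0.35479913 0.32236069] 39.53358656364346 [ 2.77272186e-03 -7.94442338e-04 -9.99995840e-01] [-0.986  0.235  0.243  1.735 -0.058  1.178 -0.037] [-0.042  0.03  -0.082 -0.013 -0.033 -0.02  -0.007] 1.15 [ 0.28611328 -0.05383472 -1.72794557]
N 9 row: t [ -3.59  -4.25 -40.22] a [0.     0.0675 0.0001] dist 0.36
```

View pics/w1.png

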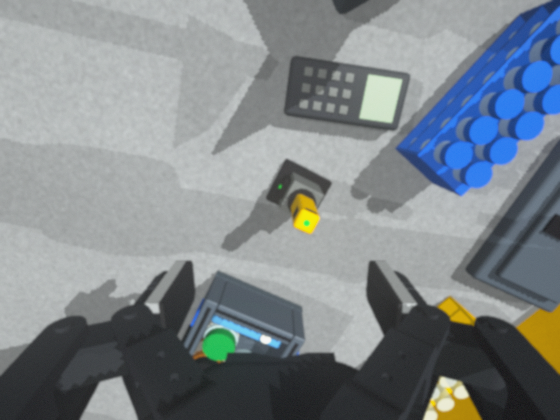

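Emit:
jog_arm(motion=[{"gripper": 85,"tx": -3.6,"ty": -4.2,"tz": -40.2,"ax": 0,"ay": 0.067,"az": 0},{"gripper": 85,"tx": -3.6,"ty": -4.2,"tz": -40.2,"ax": 0,"ay": 0.067,"az": 0},{"gripper": 85,"tx": -3.6,"ty": -4.2,"tz": -40.2,"ax": 0,"ay": 0.067,"az": 0},{"gripper": 85,"tx": -3.6,"ty": -4.2,"tz": -40.2,"ax": 0,"ay": 0.067,"az": 0},{"gripper": 85,"tx": -3.6,"ty": -4.2,"tz": -40.2,"ax": 0,"ay": 0.067,"az": 0},{"gripper": 85,"tx": -3.6,"ty": -4.2,"tz": -40.2,"ax": 0,"ay": 0.067,"az": 0},{"gripper": 85,"tx": -3.6,"ty": -4.2,"tz": -40.2,"ax": 0,"ay": 0.067,"az": 0},{"gripper": 85,"tx": -3.6,"ty": -4.2,"tz": -40.2,"ax": 0,"ay": 0.067,"az": 0},{"gripper": 85,"tx": -3.6,"ty": -4.2,"tz": -40.2,"ax": 0,"ay": 0.067,"az": 0},{"gripper": 85,"tx": 0,"ty": 0,"tz": 0,"ax": 0,"ay": 0,"az": 0},{"gripper": 85,"tx": 0,"ty": 0,"tz": 0,"ax": 0,"ay": 0,"az": 0}])

```text
clock: 2.3
tcp_pos: [0.5607, 0.0242, 0.3584]
orientation: [-1.569, -0.077, 0.077]
contact_force: [0.4, 0.0, -1.2]
grip_width: 0.0851
```

```bash
cat >> h.py <<'E'
def snap(name,tag):
    c=vision.get_calibration(name);im=vision.grab_frame(name);cv2.imwrite(f"pics/{tag}.png",im[:,:,::-1]);np.savez(tag+".npz",im=im,camera_matrix=c["camera_matrix"],world_from_camera=c["world_from_camera"])
    M,p,o=rot(); print(p.round(4),"psi",psi(M).round(2),M[:,1].round(4),o["joints"].round(3),o["clock"],o["contact_force"].round(2),o["grip_width"])
E
python3 - <<'E'
from h import *
snap("wrist","w2")
go(down(-33),[.52,-.30,.30])
E
```

```text
[0.5606 0.0256 0.3582] psi 5.75 [-8.e-04  6.e-04 -1.e+00] [-0.594  0.209  0.526  1.712 -0.111  1.251  0.058] 2.35 [-0.16  0.42  0.13] 0.08503714702695996
N 9 row: t [  2.83   6.45 -37.05] a [-0.      0.0751 -0.0001] dist 0.333
```

View pics/w2.png

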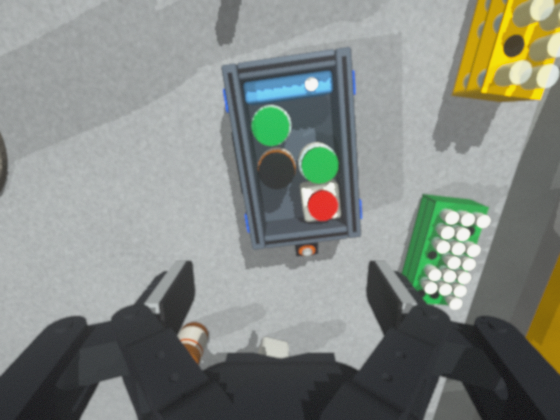

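Run:
```python
import cv2
t=cv2.imread("pics/w2.png")
cv2.imwrite("pics/w2c.png",cv2.resize(t[40:265,215:370],None,fx=2.6,fy=2.6,interpolation=cv2.INTER_CUBIC))
t=cv2.imread("pics/w1.png")
cv2.imwrite("pics/w1c.png",cv2.resize(t[150:250,250:350],None,fx=6,fy=6,interpolation=cv2.INTER_CUBIC))
```

Emit:
jog_arm(motion=[{"gripper": 85,"tx": 2.8,"ty": 6.4,"tz": -37,"ax": 0,"ay": 0.075,"az": 0},{"gripper": 85,"tx": 2.8,"ty": 6.4,"tz": -37,"ax": 0,"ay": 0.075,"az": 0},{"gripper": 85,"tx": 2.8,"ty": 6.4,"tz": -37,"ax": 0,"ay": 0.075,"az": 0},{"gripper": 85,"tx": 2.8,"ty": 6.4,"tz": -37,"ax": 0,"ay": 0.075,"az": 0},{"gripper": 85,"tx": 2.8,"ty": 6.4,"tz": -37,"ax": 0,"ay": 0.075,"az": 0},{"gripper": 85,"tx": 2.8,"ty": 6.4,"tz": -37,"ax": 0,"ay": 0.075,"az": 0},{"gripper": 85,"tx": 2.8,"ty": 6.4,"tz": -37,"ax": 0,"ay": 0.075,"az": 0},{"gripper": 85,"tx": 0,"ty": 0,"tz": 0,"ax": 0,"ay": 0,"az": 0},{"gripper": 85,"tx": 0,"ty": 0,"tz": 0,"ax": 0,"ay": 0,"az": 0}])

```text
clock: 3.25
tcp_pos: [0.5479, -0.2311, 0.3132]
orientation: [-1.544, 0.334, -0.332]
contact_force: [-0.5, 0.5, 0.8]
grip_width: 0.0848
```

Run:
```python
from h import *
snap("wrist","w3")
```

```text
[ 0.5486 -0.2301  0.3134] psi -24.23 [-5.0e-04  1.2e-03 -1.0e+00] [-0.255  0.34   0.715  1.707 -0.239  1.185  0.1  ] 3.3 [-0.31  0.76 -0.23] 0.08476706797832986
```

View pics/w3.png

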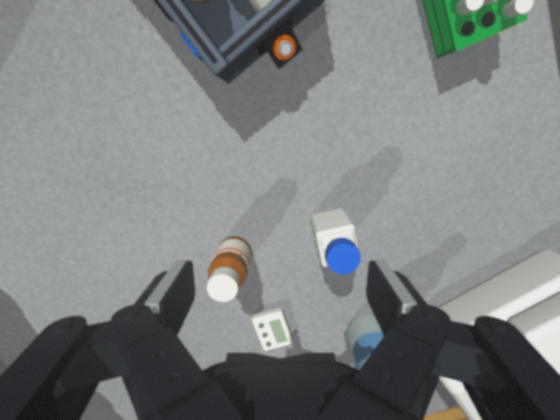

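View pics/w2c.png

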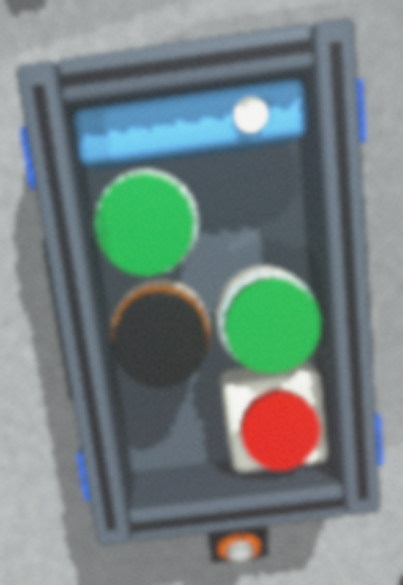

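View pics/w1c.png

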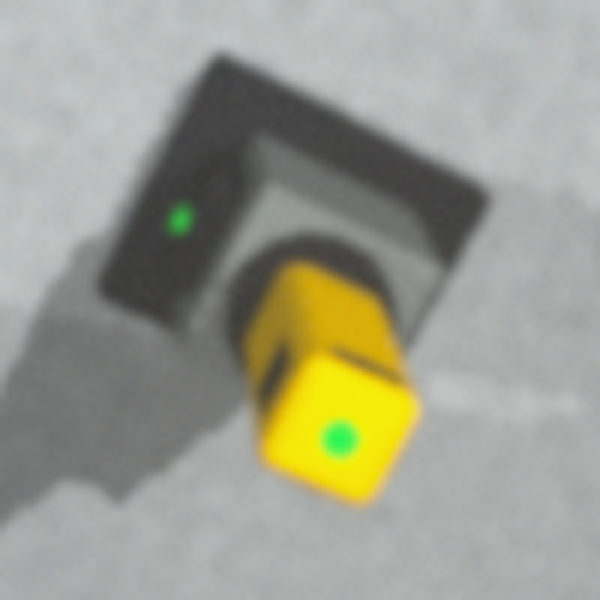

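```bash
python3 - <<'E'
from h import *
w1=np.load("w1.npz");w2=np.load("w2.npz");w3=np.load("w3.npz")
w1=dict(camera_matrix=w1["K"],world_from_camera=w1["T"],im=w1["im"])
f=lambda x,k,x0,y0:(x0+(x[0]+.5)/k-.5,y0+(x[1]+.5)/k-.5)
P=np.array([plane(w2,*f(c,2.6,215,40),.085) for c in [(20,68),(351,18),(379,508),(102,545)]])
print("box",P.round(4)); print("sides",[np.linalg.norm(P[i]-P[(i+1)%4]).round(4) for i in range(4)]); print("ctr",P.mean(0))
yv=(P[0]+P[1]-P[2]-P[3]);xv=P[1]+P[2]-P[0]-P[3]
print("yaw y",np.degrees(np.arctan2(-yv[0],yv[1])),"x",np.degrees(np.arctan2(xv[1],xv[0])))
c=P.mean(0)
for n,lo,hi,z in [("green",(50,120,60),(85,255,255),.073),("red",(0,150,80),(8,255,255),.073),("blue",(100,120,60),(125,255,255),.116),("white",(0,0,160),(180,50,255),.112),("orange",(5,150,80),(18,255,255),.065),("yellow",(20,120,60),(35,255,255),.152)]:
  for nm,w in (("w1",w1),("w2",w2),("w3",w3)):
    for b in blobs(w["im"],lo,hi,None,25)[0]: 
        if b[1]<2500: print(n,nm,b[0],b[1],tuple(map(int,b[2])),plane(w,*b[0],z).round(4))
# reader top corners in w1c
Q=[(318,345),(420,405),(368,505),(262,455)]
for z in (.152,.164):
    q=np.array([plane(w1,*f(a,6,250,150),z) for a in Q]);print(z,q.mean(0).round(4),[np.linalg.norm(q[i]-q[(i+1)%4]).round(4) for i in range(4)],[np.degrees(np.arctan2(*(q[(i+1)%4]-q[i])[[1,0]])).round(1) for i in range(4)])
T=vision.get_calibration("top")
print("tri reader top",tri([ray(w1,*f((340,438),6,250,150)),ray(T,80+(368.5)/6-.5,200+149.5/6-.5)]))
F=[(222,55),(490,195),(420,345),(100,290)]
q=np.array([plane(w1,*f(a,6,250,150),.012) for a in F]);print(q.round(4))
E
python3 -c "
import cv2;t=cv2.imread('pics/w3.png')
cv2.imwrite('pics/w3c.png',cv2.resize(t[200:310,200:370],None,fx=4.5,fy=4.5,interpolation=cv2.INTER_CUBIC))"
```

```text
box [[ 0.4764  0.1508  0.085 ]
 [ 0.6292  0.1874  0.085 ]
 [ 0.6861 -0.0545  0.085 ]
 [ 0.5332 -0.0925  0.085 ]]
sides [np.float64(0.1571), np.float64(0.2485), np.float64(0.1576), np.float64(0.2498)]
ctr [0.58120356 0.04782367 0.085     ]
yaw y 13.193677874584825 x 13.706481427499916
green w1 [218.45 344.57] 814 (203, 329, 32, 32) [0.5392 0.0895 0.073 ]
green w2 [269.85 126.39] 1143 (251, 107, 38, 39) [0.5407 0.0844 0.073 ]
green w2 [319.77 165.06] 1040 (302, 148, 37, 35) [0.6147 0.0393 0.073 ]
green w2 [430.4  233.77] 2367 (403, 196, 85, 95) [ 0.7941 -0.0466  0.073 ]
green w2 [475.02 234.26] 100 (469, 226, 12, 17) [ 0.8609 -0.0408  0.073 ]
green w2 [433.48 299.43] 161 (423, 294, 23, 10) [ 0.8272 -0.1578  0.073 ]
red w2 [322.34 205.27] 679 (308, 191, 30, 30) [ 0.6265 -0.0184  0.073 ]
blue w1 [195.67 315.67] 72 (190, 302, 13, 25) [0.4717 0.1451 0.116 ]
blue w1 [235.31 326.83] 210 (212, 315, 49, 26) [0.5231 0.1645 0.116 ]
blue w1 [275.29 343.87] 55 (269, 339, 12, 10) [0.5826 0.177  0.116 ]
blue w2 [284.95  87.02] 1430 (244, 71, 89, 33) [0.5555 0.1316 0.116 ]
blue w2 [353.24  81.18] 50 
[... 11072 characters left out ...]
.8187 0.2757 0.152 ]
yellow w2 [547.84 321.78] 2138 (525, 255, 35, 120) [ 0.9362 -0.1277  0.152 ]
0.152 [0.4865 0.3479 0.152 ] [np.float64(0.0215), np.float64(0.021), np.float64(0.0216), np.float64(0.0227)] [np.float64(8.3), np.float64(-74.7), np.float64(-167.0), np.float64(104.7)]
0.164 [0.4828 0.3505 0.164 ] [np.float64(0.0206), np.float64(0.0201), np.float64(0.0207), np.float64(0.0218)] [np.float64(8.3), np.float64(-74.7), np.float64(-167.0), np.float64(104.7)]
tri reader top (array([0.48692417, 0.34629277, 0.15250889]), [np.float64(0.00034777579895866126), np.float64(0.00034777579895852606)])
[[0.4425 0.372  0.012 ]
 [0.5169 0.3881 0.012 ]
 [0.5297 0.3475 0.012 ]
 [0.4569 0.3064 0.012 ]]
```

View pics/w3c.png

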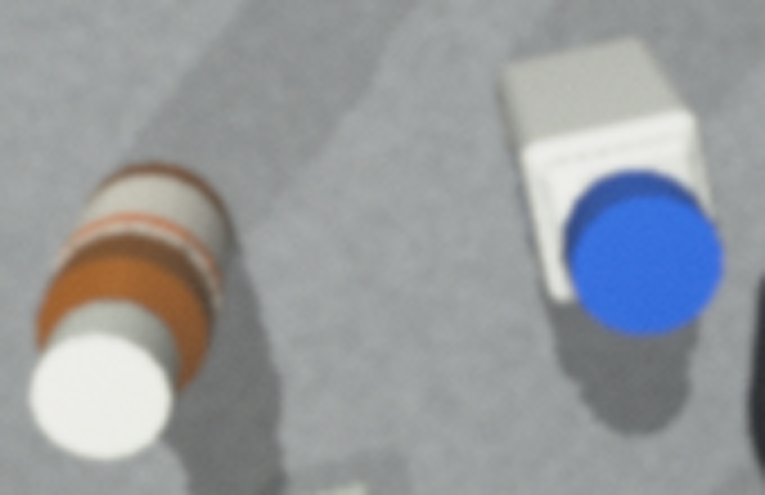

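Run:
```python
from h import *
w3=np.load("w3.npz");T=vision.get_calibration("top")
f=lambda x,k=4.5,x0=200,y0=200:(x0+(x[0]+.5)/k-.5,y0+(x[1]+.5)/k-.5)
g=lambda x:(360+(x[0]+.5)/6-.5,170+(x[1]+.5)/6-.5)
b=plane(w3,*f((645,263)),.116);r=plane(w3,*f((102,396)),.112);print("blue",b,plane(T,*g((273,160)),.116),tri([ray(w3,*f((645,263))),ray(T,*g((273,160)))]));print("white",r,plane(T,*g((225,508)),.112),tri([ray(w3,*f((102,396))),ray(T,*g((225,508)))]))
q=np.array([plane(w3,*f(a),.094) for a in [(525,150),(690,112),(557,299)]]);print(q)
for i in (1,2):
    d=q[i]-q[0];print(np.linalg.norm(d),np.degrees(np.arctan2(d[1],d[0])))
go(down(-33),[b[0],b[1],.17])
```

```text
blue [ 0.58047133 -0.34367929  0.116     ] [ 0.57986013 -0.34286296  0.116     ] (array([ 0.58010347, -0.34288888,  0.11684347]), [np.float64(0.00045961619085467775), np.float64(0.0004596161908547178)])
white [ 0.42644808 -0.32179829  0.112     ] [ 0.42518111 -0.3206856   0.112     ] (array([ 0.42547868, -0.32189042,  0.11026958]), [np.float64(0.0007246450716519041), np.float64(0.0007246450716520195)])
[[ 0.56236234 -0.30940159  0.094     ]
 [ 0.60832451 -0.31771731  0.094     ]
 [ 0.55324737 -0.35619676  0.094     ]]
0.046708377800785475 -10.255323664362367
0.04767463816460816 -101.0223146401798
N 5 row: t [ 16.25  28.65 -17.16] a [-0.0002  0.0306 -0.0002] dist 0.186
```

Emit:
jog_arm(motion=[{"gripper": 62,"tx": 16.2,"ty": 28.6,"tz": -17.2,"ax": 0,"ay": 0.03,"az": 0},{"gripper": 62,"tx": 16.2,"ty": 28.6,"tz": -17.2,"ax": 0,"ay": 0.03,"az": 0},{"gripper": 62,"tx": 16.2,"ty": 28.6,"tz": -17.2,"ax": 0,"ay": 0.03,"az": 0},{"gripper": 62,"tx": 16.2,"ty": 28.6,"tz": -17.2,"ax": 0,"ay": 0.03,"az": 0},{"gripper": 62,"tx": 16.2,"ty": 28.6,"tz": -17.2,"ax": 0,"ay": 0.03,"az": 0},{"gripper": 62,"tx": 0,"ty": 0,"tz": 0,"ax": 0,"ay": 0,"az": 0},{"gripper": 62,"tx": 0,"ty": 0,"tz": 0,"ax": 0,"ay": 0,"az": 0},{"gripper": 62,"tx": 0,"ty": 0,"tz": 0,"ax": 0,"ay": 0,"az": 0}])

```text
clock: 4.1
tcp_pos: [0.5805, -0.3444, 0.172]
orientation: [-1.523, 0.448, -0.45]
contact_force: [0.7, -0.4, 1.0]
grip_width: 0.062
```

Run:
```python
from h import *
snap("wrist","w4")
go(down(-33),[.5803,-.3433,.117])
```

```text
[ 0.5804 -0.3446  0.1723] psi -32.88 [ 2.4e-03  3.0e-04 -1.0e+00] [ 1.000e-03  6.280e-01  6.590e-01  1.656e+00 -4.420e-01  1.009e+00
  2.340e-01] 4.15 [-0.18 -0.37  0.33] 0.06201295189828943
N 2 row: t [-0.43 27.67  0.5 ] a [-0.0008  0.0011  0.0009] dist 0.055
```

View pics/w4.png

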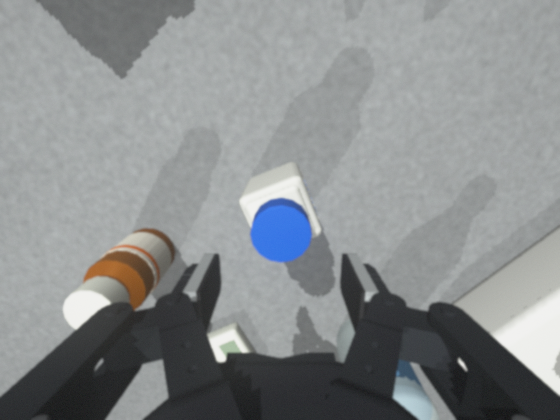

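Run:
```python
from h import *
w=np.load("w4.npz");b=blobs(w["im"],(100,120,60),(125,255,255),(240,190,90,80))[0];print(b)
print(plane(w,281.5,231,.116))
```

```text
[(array([280.69, 230.7 ]), np.int32(2970), array([251, 199,  60,  63], dtype=int32))]
[ 0.58235034 -0.34335721  0.116     ]
```

Emit:
jog_arm(motion=[{"gripper": 62,"tx": -0.4,"ty": 20,"tz": 0.5,"ax": 0,"ay": 0,"az": 0},{"gripper": 62,"tx": -0.4,"ty": 20,"tz": 0.5,"ax": 0,"ay": 0,"az": 0},{"gripper": 62,"tx": 0,"ty": 15,"tz": 0,"ax": 0,"ay": 0,"az": 0},{"gripper": 62,"tx": 0,"ty": 0,"tz": 0,"ax": 0,"ay": 0,"az": 0},{"gripper": 62,"tx": 0,"ty": 0,"tz": 0,"ax": 0,"ay": 0,"az": 0}])

```text
clock: 4.65
tcp_pos: [0.5791, -0.3449, 0.1167]
orientation: [-1.523, 0.451, -0.452]
contact_force: [-0.4, -0.5, 0.5]
grip_width: 0.0621
```

Run:
```python
from h import *
snap("wrist","w5");snap("scene","s5")
im=cv2.imread("pics/s5.png");cv2.imwrite("pics/s5c.png",cv2.resize(im[120:240,130:250],None,fx=5,fy=5,interpolation=cv2.INTER_CUBIC))
```

```text
[ 0.5793 -0.3453  0.1171] psi -33.04 [ 1.5e-03 -8.0e-04 -1.0e+00] [ 0.027  0.689  0.621  1.692 -0.485  0.917  0.265] 4.7 [ 1.31 -1.19  0.12] 0.06184883701323542
[ 0.5794 -0.3455  0.1172] psi -33.05 [ 1.8e-03 -9.0e-04 -1.0e+00] [ 0.027  0.689  0.621  1.692 -0.485  0.917  0.265] 4.75 [ 0.86 -0.14 -0.04] 0.06201223731452295
```

View pics/w5.png

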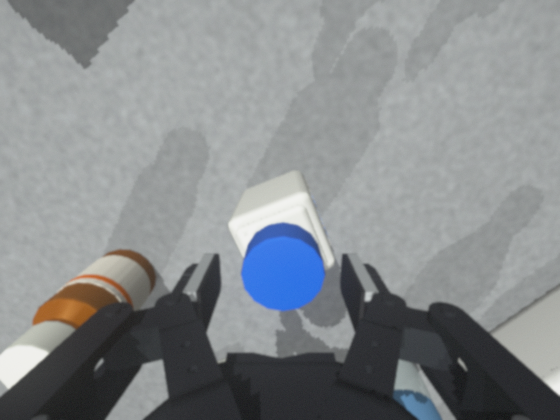

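View pics/s5c.png

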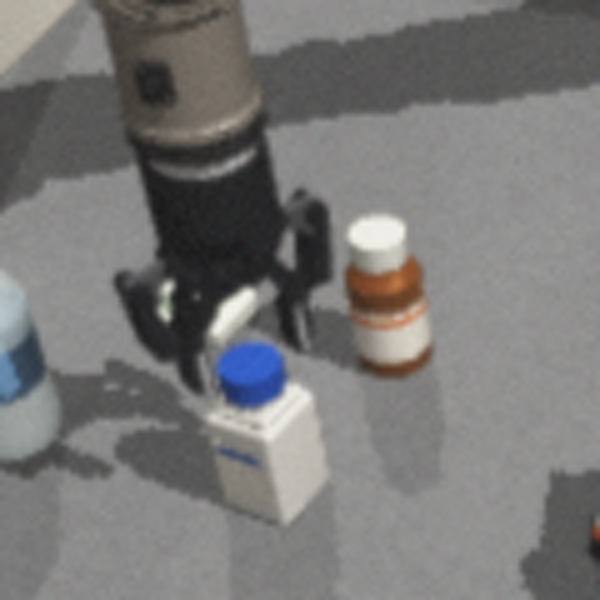

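Run:
```python
from h import *
w=np.load("w5.npz");b=blobs(w["im"],(100,120,60),(125,255,255),(230,210,110,110))[0];print(b)
for v in (268,270): 
  q=plane(w,284,v,.116);print(q)
M,p,o=rot();print(proj(vision.get_calibration("wrist"),p)); go(down(-33),[.5810,-.3432,.1145])
```

```text
[(array([282.6 , 267.73]), np.int32(5615), array([241, 224,  84,  87], dtype=int32))]
[ 0.58315198 -0.3422262   0.116     ]
[ 0.58256353 -0.34314134  0.116     ]
[280.119483   276.79253225]
N 1 row: t [0.1  2.73 2.83] a [-0.0002 -0.0009  0.0021] dist 0.004
```

Emit:
jog_arm(motion=[{"gripper": 62,"tx": 1.2,"ty": 2.5,"tz": 3.2,"ax": 0,"ay": 0,"az": 0},{"gripper": 50,"tx": 0,"ty": 0,"tz": 0,"ax": 0,"ay": 0,"az": 0},{"gripper": 36,"tx": 0,"ty": 0,"tz": 0,"ax": 0,"ay": 0,"az": 0},{"gripper": 36,"tx": 0,"ty": 0,"tz": 0,"ax": 0,"ay": 0,"az": 0},{"gripper": 36,"tx": 0,"ty": 0,"tz": 0,"ax": 0,"ay": 0,"az": 0},{"gripper": 36,"tx": 0,"ty": 0,"tz": 0,"ax": 0,"ay": 0,"az": 0}], newtons=45)

```text
clock: 5.35
tcp_pos: [0.5819, -0.3432, 0.1139]
orientation: [-1.523, 0.451, -0.453]
contact_force: [2.1, 1.6, 4.8]
grip_width: 0.0403
```

Run:
```python
from h import *
snap("wrist","w6")
```

```text
[ 0.582  -0.3431  0.1139] psi -33.05 [ 1.2e-03 -2.0e-04 -1.0e+00] [ 0.025  0.695  0.618  1.691 -0.488  0.914  0.261] 5.4 [1.59 1.54 5.5 ] 0.040127381414398214
```

View pics/w6.png

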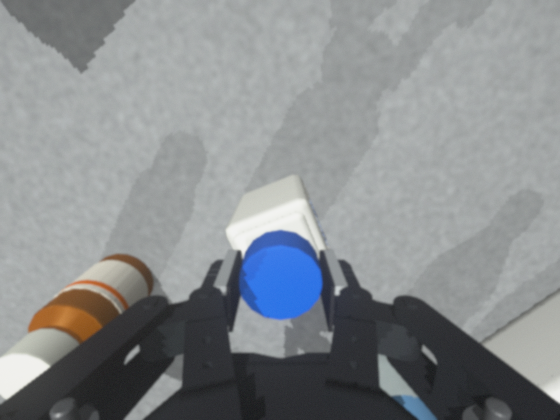

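Emit:
jog_arm(motion=[{"gripper": 36,"tx": 0,"ty": -10,"tz": 0,"ax": 0,"ay": 0,"az": 0},{"gripper": 36,"tx": 0,"ty": -25,"tz": 0,"ax": 0,"ay": 0,"az": 0},{"gripper": 36,"tx": 0,"ty": -30,"tz": 0,"ax": 0,"ay": 0,"az": 0},{"gripper": 36,"tx": 0,"ty": -30,"tz": 0,"ax": 0,"ay": 0,"az": 0},{"gripper": 36,"tx": 0,"ty": -25,"tz": 0,"ax": 0,"ay": 0,"az": 0},{"gripper": 36,"tx": 0,"ty": -10,"tz": 0,"ax": 0,"ay": 0,"az": 0},{"gripper": 36,"tx": 0,"ty": 0,"tz": 0,"ax": 0,"ay": 0,"az": 0},{"gripper": 36,"tx": 0,"ty": 0,"tz": 0,"ax": 0,"ay": 0,"az": 0}])

```text
clock: 6.2
tcp_pos: [0.5807, -0.3424, 0.2419]
orientation: [-1.523, 0.454, -0.45]
contact_force: [-0.4, 0.5, -2.2]
grip_width: 0.0403
```

Run:
```python
from h import *
snap("scene","s7")
im=cv2.imread("pics/s7.png");cv2.imwrite("pics/s7c.png",cv2.resize(im[80:240,130:290],None,fx=3.7,fy=3.7,interpolation=cv2.INTER_CUBIC))
go(down(-9.1),[.5688,-.034,.245],10)
```

```text
[ 0.5806 -0.3423  0.2415] psi -33.06 [-0.0027  0.0015 -1.    ] [-0.031  0.563  0.704  1.593 -0.391  1.133  0.189] 6.25 [-0.03 -0.44 -3.06] 0.04020907471758772
N 10 row: t [-12.87  -0.33  28.28] a [-0.     -0.0418 -0.0003] dist 0.309
```

View pics/s7c.png

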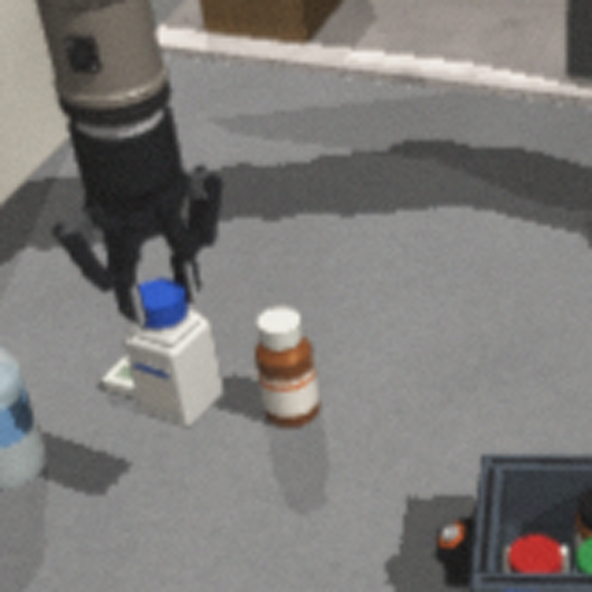

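Lifted and hanging straight, weight about 2.8 N. Carrying it over the box.

Emit:
jog_arm(motion=[{"gripper": 36,"tx": -6,"ty": 0,"tz": 14,"ax": 0,"ay": -0.021,"az": 0},{"gripper": 36,"tx": -13,"ty": 0,"tz": 28,"ax": 0,"ay": -0.042,"az": 0},{"gripper": 36,"tx": -13,"ty": 0,"tz": 28,"ax": 0,"ay": -0.042,"az": 0},{"gripper": 36,"tx": -13,"ty": 0,"tz": 28,"ax": 0,"ay": -0.042,"az": 0},{"gripper": 36,"tx": -13,"ty": 0,"tz": 28,"ax": 0,"ay": -0.042,"az": 0},{"gripper": 36,"tx": -13,"ty": 0,"tz": 28,"ax": 0,"ay": -0.042,"az": 0},{"gripper": 36,"tx": -13,"ty": 0,"tz": 28,"ax": 0,"ay": -0.042,"az": 0},{"gripper": 36,"tx": -13,"ty": 0,"tz": 28,"ax": 0,"ay": -0.042,"az": 0},{"gripper": 36,"tx": -13,"ty": 0,"tz": 28,"ax": 0,"ay": -0.042,"az": 0},{"gripper": 36,"tx": -13,"ty": 0,"tz": 28,"ax": 0,"ay": -0.042,"az": 0},{"gripper": 36,"tx": -6,"ty": 0,"tz": 14,"ax": 0,"ay": -0.021,"az": 0},{"gripper": 36,"tx": 0,"ty": 0,"tz": 0,"ax": 0,"ay": 0,"az": 0}])

```text
clock: 7.45
tcp_pos: [0.5671, -0.034, 0.2427]
orientation: [-1.566, 0.12, -0.118]
contact_force: [0.6, -0.6, -3.2]
grip_width: 0.0403
```

Emit:
jog_arm(motion=[{"gripper": 36,"tx": 0,"ty": 0,"tz": 0,"ax": 0,"ay": 0,"az": 0},{"gripper": 36,"tx": 0,"ty": 0,"tz": 0,"ax": 0,"ay": 0,"az": 0}])

```text
clock: 7.65
tcp_pos: [0.5678, -0.0393, 0.2435]
orientation: [-1.568, 0.125, -0.126]
contact_force: [0.1, -0.9, -2.0]
grip_width: 0.0401
```

Run:
```python
from h import *
snap("wrist","w8")
snap("top","t8")
im=cv2.imread("pics/t8.png");cv2.imwrite("pics/t8c.png",cv2.resize(im[130:270,190:350],None,fx=4,fy=4,interpolation=cv2.INTER_CUBIC))
go(down(-9.1),[.5688,-.034,.200],1)
```

```text
[ 0.5678 -0.0393  0.2434] psi -9.17 [ 2.e-04 -1.e-03 -1.e+00] [-0.521  0.343  0.608  1.847 -0.226  1.021  0.019] 7.7 [-0.08  0.04 -2.02] 0.0405675252540322
[ 0.5678 -0.0391  0.2434] psi -9.16 [ 2.e-04 -7.e-04 -1.e+00] [-0.521  0.343  0.608  1.847 -0.227  1.021  0.019] 7.75 [ 0.03 -0.4  -1.78] 0.04002132096224732
N 1 row: t [ 0.17 43.42  5.2 ] a [ 0.0007 -0.001   0.0003] dist 0.044
```

View pics/w8.png

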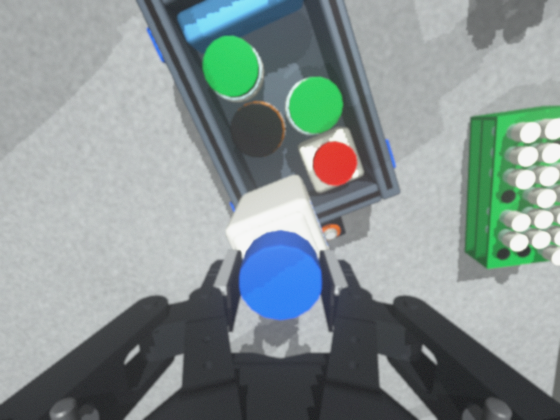

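View pics/t8c.png

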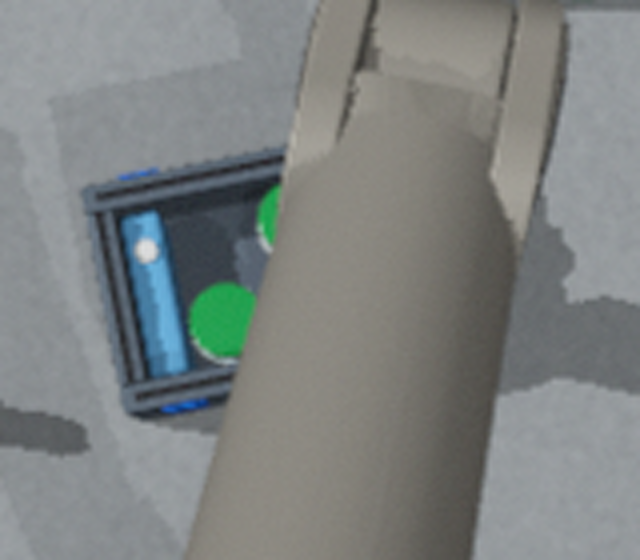

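Run:
```python
import cv2
im=cv2.imread("pics/w8.png");cv2.imwrite("pics/w8c.png",cv2.resize(im[0:290,130:410],None,fx=2.8,fy=2.8,interpolation=cv2.INTER_CUBIC)[250:812])
cv2.imwrite("pics/w8d.png",cv2.resize(im[0:140,130:410],None,fx=2.8,fy=2.8,interpolation=cv2.INTER_CUBIC))
```

```text
(no output)
```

View pics/w8c.png

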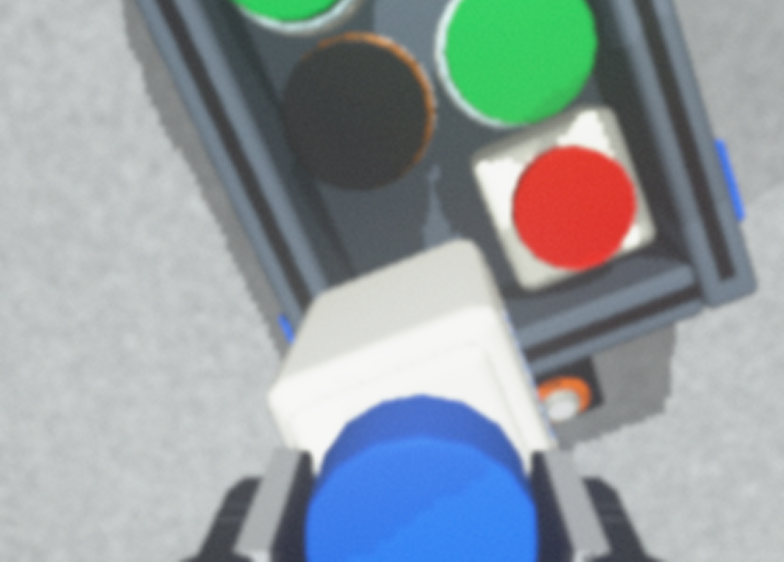

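View pics/w8d.png

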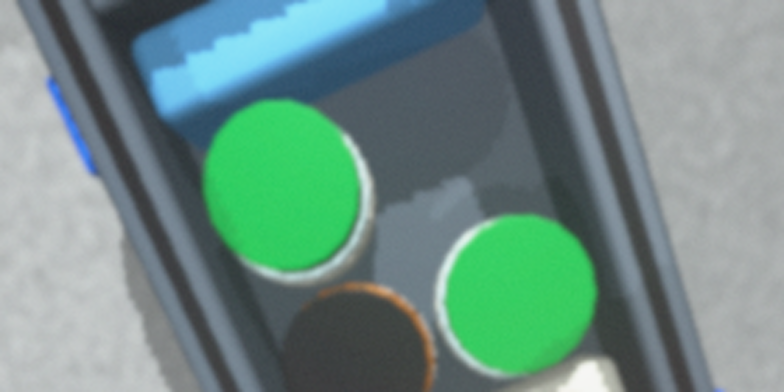

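Run:
```python
from h import *
w=np.load("w8.npz")
f=lambda x,dy=250:(130+(x[0]+.5)/2.8-.5,(x[1]+dy+.5)/2.8-.5)
def seg(a,b,z,dy=250):
    A=plane(w,*f(a,dy),z);B=plane(w,*f(b,dy),z);d=B-A;print(A.round(4),B.round(4),np.linalg.norm(d).round(4),np.degrees(np.arctan2(d[1],d[0])).round(1))
print("BR",plane(w,*f((755,288)),.085), "pred", )
seg((530,375),(700,312),.085)
print("bottle");seg((320,298),(465,240),.1295);seg((272,398),(500,308),.2235);
print("right wall outer");seg((665,0),(755,288),.085)
print("left wall outer");seg((140,0),(285,310),.085)
c=np.array([.581,.047]);a=np.radians(13.3);Rb=np.array([[np.cos(a),-np.sin(a)],[np.sin(a),np.cos(a)]])
print("pred BR",c+Rb@[.081,-.1265])
for nm,lo,hi in [("green",(50,120,60),(85,255,255)),("red",(0,150,80),(8,255,255))]:
  for b in blobs(w["im"],lo,hi,(190,0,200,200),100)[0]:
    q=plane(w,*b[0],.073);print(nm,q, "in box",(Rb.T@(q[:2]-c)).round(4))
```

```text
BR [ 0.68543375 -0.05524601  0.085     ] pred
[ 0.6025 -0.0753  0.085 ] [ 0.6656 -0.061   0.085 ] 0.0647 12.7
bottle
[ 0.5394 -0.0236  0.1295] [ 0.5851 -0.013   0.1295] 0.0469 13.1
[ 0.542  -0.0189  0.2235] [ 0.5875 -0.008   0.2235] 0.0467 13.4
right wall outer
[0.6607 0.0453 0.085 ] [ 0.6854 -0.0552  0.085 ] 0.1035 -76.2
left wall outer
[0.4941 0.0719 0.085 ] [ 0.5188 -0.0367  0.085 ] 0.1114 -77.2
pred BR [ 0.68892878 -0.0574731 ]
green [0.54097909 0.08567054 0.073     ] in box [-0.0301  0.0468]
green [0.61512725 0.03955422 0.073     ] in box [ 0.0315 -0.0151]
red [ 0.62664609 -0.01859242  0.073     ] in box [ 0.0293 -0.0743]
```

Run:
```python
from h import *
w=np.load("w3.npz")
f=lambda x:(200+(x[0]+.5)/4.5-.5,200+(x[1]+.5)/4.5-.5)
def seg(a,b,z):
    A=plane(w,*f(a),z);B=plane(w,*f(b),z);d=B-A;print(A.round(4),B.round(4),np.linalg.norm(d).round(4),np.degrees(np.arctan2(d[1],d[0])).round(1),((A+B)/2).round(4))
seg((503,68),(636,40),.0);seg((525,150),(690,112),.094)
import cv2
im=cv2.imread("pics/w6.png");cv2.imwrite("pics/w6c.png",cv2.resize(im[150:290,200:360],None,fx=4,fy=4,interpolation=cv2.INTER_CUBIC))
```

```text
[ 0.5625 -0.3174  0.    ] [ 0.6084 -0.3269  0.    ] 0.0468 -11.7 [ 0.5855 -0.3222  0.    ]
[ 0.5624 -0.3094  0.094 ] [ 0.6083 -0.3177  0.094 ] 0.0467 -10.3 [ 0.5853 -0.3136  0.094 ]
```

View pics/w6c.png

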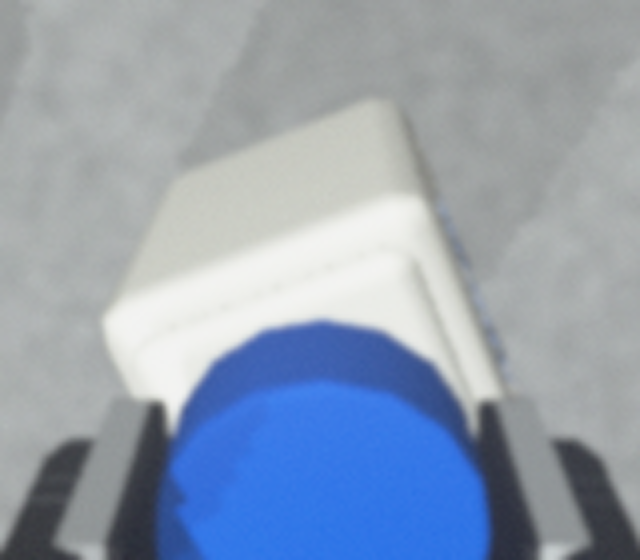

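Emit:
jog_arm(motion=[{"gripper": 36,"tx": 0.2,"ty": 0,"tz": 5.2,"ax": 0,"ay": 0,"az": 0},{"gripper": 36,"tx": 0,"ty": 15,"tz": 0,"ax": 0,"ay": 0,"az": 0},{"gripper": 36,"tx": 0,"ty": 15,"tz": 0,"ax": 0,"ay": 0,"az": 0},{"gripper": 36,"tx": 0,"ty": 0,"tz": 0,"ax": 0,"ay": 0,"az": 0},{"gripper": 36,"tx": 0,"ty": 0,"tz": 0,"ax": 0,"ay": 0,"az": 0}])

```text
clock: 8.25
tcp_pos: [0.5681, -0.0323, 0.2124]
orientation: [-1.568, 0.125, -0.122]
contact_force: [0.7, -0.4, -1.0]
grip_width: 0.0401
```

Run:
```python
from h import *
snap("wrist","w9")
go(down(-9.1),[.5688,-.034,.130],1)
```

```text
[ 0.5686 -0.0324  0.2131] psi -9.01 [-7.e-04 -4.e-04 -1.e+00] [-0.514  0.38   0.59   1.876 -0.254  0.961  0.033] 8.3 [-0.84  0.83 -2.16] 0.040067574341433286
N 1 row: t [ 0.49 83.07 -1.51] a [ 0.0005  0.0015 -0.0006] dist 0.083
```

View pics/w9.png

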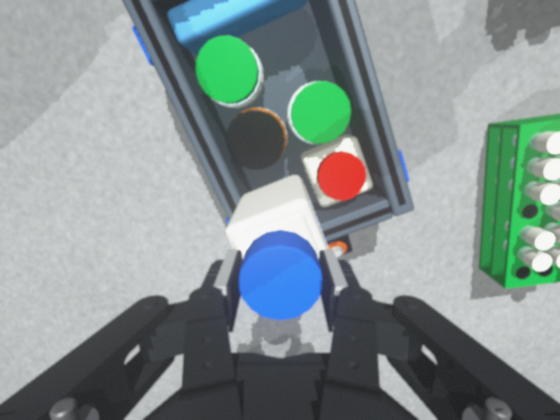

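Emit:
jog_arm(motion=[{"gripper": 36,"tx": 0.4,"ty": 12,"tz": -1.4,"ax": 0,"ay": 0,"az": 0},{"gripper": 36,"tx": 0,"ty": 12,"tz": 0,"ax": 0,"ay": 0,"az": 0},{"gripper": 36,"tx": 0,"ty": 12,"tz": 0,"ax": 0,"ay": 0,"az": 0},{"gripper": 36,"tx": 0,"ty": 4,"tz": 0,"ax": 0,"ay": 0,"az": 0},{"gripper": 36,"tx": 0,"ty": 0,"tz": 0,"ax": 0,"ay": 0,"az": 0},{"gripper": 36,"tx": 0,"ty": 0,"tz": 0,"ax": 0,"ay": 0,"az": 0}])

```text
clock: 8.9
tcp_pos: [0.569, -0.0338, 0.1734]
orientation: [-1.567, 0.123, -0.123]
contact_force: [-0.2, -0.3, -3.0]
grip_width: 0.0399
```

Run:
```python
from h import *
snap("wrist","w10")
go(down(-9.1),[.5688,-.034,.130],1)
```

```text
[ 0.5692 -0.0337  0.1737] psi -9.0 [ 5.e-04 -0.e+00 -1.e+00] [-0.487  0.431  0.565  1.909 -0.294  0.883  0.068] 8.95 [ 0.36  1.   -1.98] 0.04001435106847272
N 1 row: t [-0.36 43.67 -0.32] a [-0.0001  0.0017  0.0005] dist 0.044
```

View pics/w10.png

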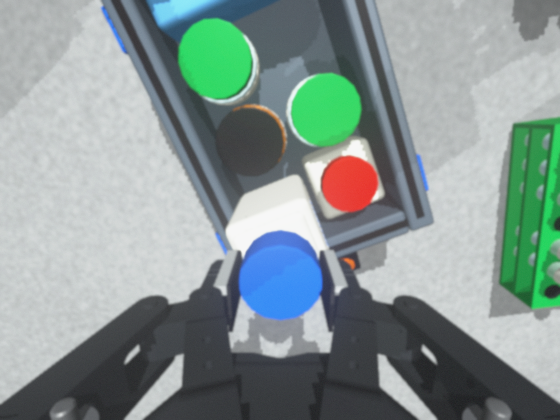

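Emit:
jog_arm(motion=[{"gripper": 36,"tx": -0.3,"ty": 9,"tz": -0.3,"ax": 0,"ay": 0,"az": 0},{"gripper": 36,"tx": 0,"ty": 10,"tz": 0,"ax": 0,"ay": 0,"az": 0},{"gripper": 36,"tx": 0,"ty": 10,"tz": 0,"ax": 0,"ay": 0,"az": 0},{"gripper": 36,"tx": 0,"ty": 7,"tz": 0,"ax": 0,"ay": 0,"az": 0},{"gripper": 36,"tx": 0,"ty": 3,"tz": 0,"ax": 0,"ay": 0,"az": 0},{"gripper": 36,"tx": 0,"ty": 0,"tz": 0,"ax": 0,"ay": 0,"az": 0},{"gripper": 36,"tx": 0,"ty": 0,"tz": 0,"ax": 0,"ay": 0,"az": 0}])

```text
clock: 9.65
tcp_pos: [0.5688, -0.034, 0.1345]
orientation: [-1.567, 0.123, -0.124]
contact_force: [0.1, -0.7, -1.4]
grip_width: 0.0398
```

Emit:
jog_arm(motion=[{"gripper": 36,"tx": 0,"ty": 1.5,"tz": 0,"ax": 0,"ay": 0,"az": 0},{"gripper": 36,"tx": 0,"ty": 1.5,"tz": 0,"ax": 0,"ay": 0,"az": 0},{"gripper": 36,"tx": 0,"ty": 0,"tz": 0,"ax": 0,"ay": 0,"az": 0}])

```text
clock: 9.95
tcp_pos: [0.5685, -0.0338, 0.1313]
orientation: [-1.567, 0.123, -0.123]
contact_force: [-0.5, -0.1, -2.7]
grip_width: 0.0404
```

Emit:
jog_arm(motion=[{"gripper": 36,"tx": 0,"ty": 1,"tz": 0,"ax": 0,"ay": 0,"az": 0},{"gripper": 36,"tx": 0,"ty": 1,"tz": 0,"ax": 0,"ay": 0,"az": 0},{"gripper": 36,"tx": 0,"ty": 0,"tz": 0,"ax": 0,"ay": 0,"az": 0}])

```text
clock: 10.25
tcp_pos: [0.5685, -0.0339, 0.1293]
orientation: [-1.567, 0.123, -0.123]
contact_force: [-0.3, -0.1, -1.4]
grip_width: 0.0399
```

Emit:
jog_arm(motion=[{"gripper": 36,"tx": 0,"ty": 0.7,"tz": 0,"ax": 0,"ay": 0,"az": 0},{"gripper": 36,"tx": 0,"ty": 0.5,"tz": 0,"ax": 0,"ay": 0,"az": 0},{"gripper": 36,"tx": 0,"ty": 0,"tz": 0,"ax": 0,"ay": 0,"az": 0}])

```text
clock: 10.55
tcp_pos: [0.5688, -0.034, 0.1288]
orientation: [-1.567, 0.123, -0.124]
contact_force: [-1.5, 0.2, 5.4]
grip_width: 0.0405
```

Emit:
jog_arm(motion=[{"gripper": 44,"tx": 0,"ty": 0,"tz": 0,"ax": 0,"ay": 0,"az": 0},{"gripper": 52,"tx": 0,"ty": 0,"tz": 0,"ax": 0,"ay": 0,"az": 0},{"gripper": 62,"tx": 0,"ty": 0,"tz": 0,"ax": 0,"ay": 0,"az": 0},{"gripper": 62,"tx": 0,"ty": 0,"tz": 0,"ax": 0,"ay": 0,"az": 0},{"gripper": 62,"tx": 0,"ty": -20,"tz": 0,"ax": 0,"ay": 0,"az": 0},{"gripper": 62,"tx": 0,"ty": -30,"tz": 0,"ax": 0,"ay": 0,"az": 0},{"gripper": 62,"tx": 0,"ty": -30,"tz": 0,"ax": 0,"ay": 0,"az": 0},{"gripper": 62,"tx": 0,"ty": 0,"tz": 0,"ax": 0,"ay": 0,"az": 0},{"gripper": 62,"tx": 0,"ty": 0,"tz": 0,"ax": 0,"ay": 0,"az": 0}])

```text
clock: 11.45
tcp_pos: [0.5688, -0.0337, 0.2085]
orientation: [-1.567, 0.122, -0.124]
contact_force: [-0.5, -0.4, -0.2]
grip_width: 0.062
```

Run:
```python
from h import *
snap("wrist","w11")
go(down(-37),[.4262,-.3218,.21])
```

```text
[ 0.5682 -0.0337  0.2076] psi -8.98 [-6.e-04  3.e-04 -1.e+00] [-0.51   0.386  0.59   1.882 -0.261  0.951  0.042] 11.5 [-0.39 -0.34 -0.81] 0.06157286421137263
N 9 row: t [ -3.01  -0.26 -35.92] a [ 0.      0.0543 -0.0001] dist 0.321
```

View pics/w11.png

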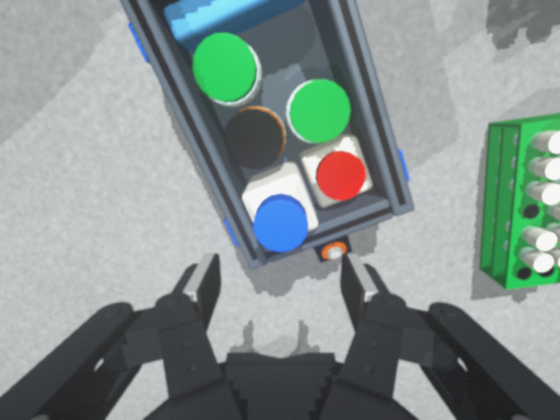

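Emit:
jog_arm(motion=[{"gripper": 62,"tx": -3,"ty": 0,"tz": -36,"ax": 0,"ay": 0.054,"az": 0},{"gripper": 62,"tx": -3,"ty": 0,"tz": -36,"ax": 0,"ay": 0.054,"az": 0},{"gripper": 62,"tx": -3,"ty": 0,"tz": -36,"ax": 0,"ay": 0.054,"az": 0},{"gripper": 62,"tx": -3,"ty": 0,"tz": -36,"ax": 0,"ay": 0.054,"az": 0},{"gripper": 62,"tx": -3,"ty": 0,"tz": -36,"ax": 0,"ay": 0.054,"az": 0},{"gripper": 62,"tx": -3,"ty": 0,"tz": -36,"ax": 0,"ay": 0.054,"az": 0},{"gripper": 62,"tx": -3,"ty": 0,"tz": -36,"ax": 0,"ay": 0.054,"az": 0},{"gripper": 62,"tx": -3,"ty": 0,"tz": -36,"ax": 0,"ay": 0.054,"az": 0},{"gripper": 62,"tx": -3,"ty": 0,"tz": -36,"ax": 0,"ay": 0.054,"az": 0},{"gripper": 62,"tx": 0,"ty": 0,"tz": 0,"ax": 0,"ay": 0,"az": 0},{"gripper": 62,"tx": 0,"ty": 0,"tz": 0,"ax": 0,"ay": 0,"az": 0},{"gripper": 62,"tx": 0,"ty": 0,"tz": 0,"ax": 0,"ay": 0,"az": 0}])

```text
clock: 12.7
tcp_pos: [0.4272, -0.3217, 0.2073]
orientation: [-1.511, 0.503, -0.501]
contact_force: [0.6, 0.5, 0.6]
grip_width: 0.0624
```

Run:
```python
from h import *
snap("wrist","w12")
go(down(-37),[.4262,-.3218,.16])
```

```text
[ 0.4274 -0.3216  0.2075] psi -36.7 [-1.e-03  8.e-04 -1.e+00] [-0.093  0.364  0.782  1.967 -0.317  0.936  0.207] 12.75 [-0.21 -0.18  0.01] 0.062053276170693734
N 2 row: t [-0.41 23.74 -0.45] a [-0.      0.0026 -0.0006] dist 0.048
```

View pics/w12.png

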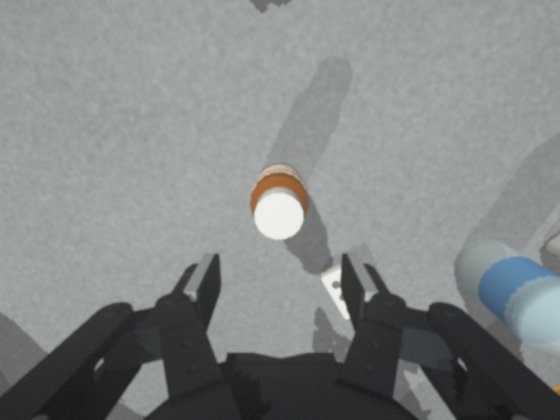

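Run:
```python
from h import *
w=np.load("w12.npz");print([x for x in blobs(w["im"],(0,0,170),(180,60,255),(240,170,80,80),80)[0]])
q=plane(w,279,215,.112);print(q); go(down(-37),[q[0],q[1],.150])
```

```text
[(array([277.69, 214.59]), np.int32(2038), array([253, 187,  51,  54], dtype=int32))]
[ 0.42633    -0.32130067  0.112     ]
N 2 row: t [-0.51 28.75 -0.21] a [-0.      0.0026 -0.0006] dist 0.058
```

Emit:
jog_arm(motion=[{"gripper": 62,"tx": -0.8,"ty": 25,"tz": -0.2,"ax": 0,"ay": 0,"az": 0},{"gripper": 62,"tx": 0,"ty": 30,"tz": 0,"ax": 0,"ay": 0,"az": 0},{"gripper": 62,"tx": 0,"ty": 25,"tz": 0,"ax": 0,"ay": 0,"az": 0},{"gripper": 62,"tx": 0,"ty": 10,"tz": 0,"ax": 0,"ay": 0,"az": 0},{"gripper": 62,"tx": 0,"ty": 0,"tz": 0,"ax": 0,"ay": 0,"az": 0},{"gripper": 62,"tx": 0,"ty": 0,"tz": 0,"ax": 0,"ay": 0,"az": 0}])

```text
clock: 13.35
tcp_pos: [0.4267, -0.3227, 0.1189]
orientation: [-1.512, 0.502, -0.504]
contact_force: [0.2, 0.3, 0.4]
grip_width: 0.0617
```

Run:
```python
from h import *
snap("wrist","w13")
w=np.load("w13.npz");print([x for x in blobs(w["im"],(0,0,170),(180,60,255),(220,200,120,130),80)[0]])
print(proj(w,get_obs()["tcp_pos"]))
```

```text
[ 0.4268 -0.323   0.1193] psi -36.82 [ 1.6e-03 -8.0e-04 -1.0e+00] [ 2.000e-03  4.930e-01  6.840e-01  2.035e+00 -4.490e-01  7.620e-01
  3.170e-01] 13.4 [ 0.71 -0.23  0.14] 0.061980957424951855
[(array([275.43, 265.03]), np.int32(4791), array([238, 222,  77,  83], dtype=int32)), (array([336.1 , 323.62]), np.int32(82), array([333, 317,   7,  13], dtype=int32))]
[280.63375761 277.33793677]
```

View pics/w13.png

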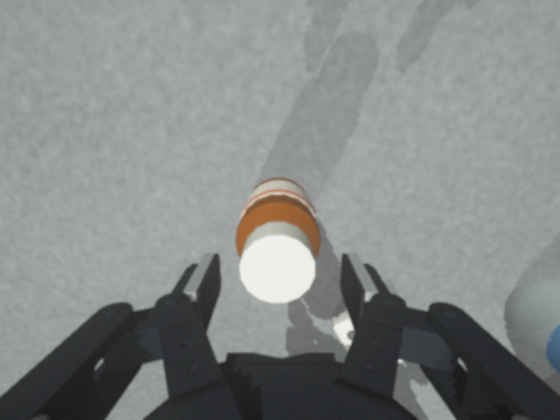

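Run:
```python
from h import *
w=np.load("w13.npz");q=plane(w,277,267,.112);print(q); go(down(-36.8),[q[0],q[1],.1125],1)
```

```text
[ 0.42638382 -0.32052626  0.112     ]
N 1 row: t [-1.84  6.75  1.69] a [-0.0003 -0.0003  0.0018] dist 0.007
```

Emit:
jog_arm(motion=[{"gripper": 62,"tx": -1.6,"ty": 4,"tz": 1.7,"ax": 0,"ay": 0,"az": 0},{"gripper": 52,"tx": 0,"ty": 2,"tz": 0,"ax": 0,"ay": 0,"az": 0},{"gripper": 42,"tx": 0,"ty": 0,"tz": 0,"ax": 0,"ay": 0,"az": 0},{"gripper": 34,"tx": 0,"ty": 0,"tz": 0,"ax": 0,"ay": 0,"az": 0},{"gripper": 34,"tx": 0,"ty": 0,"tz": 0,"ax": 0,"ay": 0,"az": 0},{"gripper": 34,"tx": 0,"ty": 0,"tz": 0,"ax": 0,"ay": 0,"az": 0},{"gripper": 34,"tx": 0,"ty": 0,"tz": 0,"ax": 0,"ay": 0,"az": 0}], newtons=45)

```text
clock: 14.1
tcp_pos: [0.426, -0.3205, 0.1126]
orientation: [-1.511, 0.503, -0.504]
contact_force: [1.0, 1.4, 5.6]
grip_width: 0.0382
```

Run:
```python
from h import *
snap("wrist","w14")
```

```text
[ 0.426  -0.3205  0.1126] psi -36.84 [ 7.e-04 -1.e-04 -1.e+00] [ 0.005  0.501  0.676  2.043 -0.458  0.748  0.321] 14.15 [0.22 0.71 4.84] 0.03811727718346787
```

View pics/w14.png

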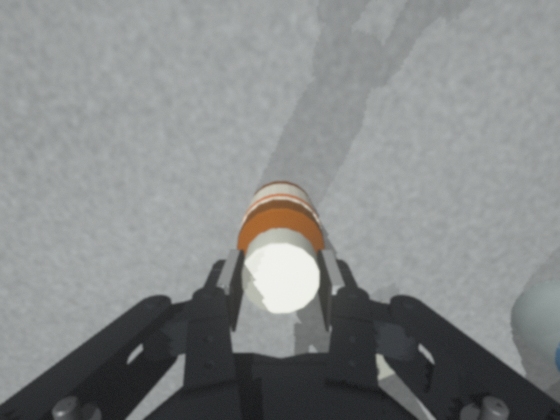

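Emit:
jog_arm(motion=[{"gripper": 34,"tx": 0,"ty": -10,"tz": 0,"ax": 0,"ay": 0,"az": 0},{"gripper": 34,"tx": 0,"ty": -30,"tz": 0,"ax": 0,"ay": 0,"az": 0},{"gripper": 34,"tx": 0,"ty": -35,"tz": 0,"ax": 0,"ay": 0,"az": 0},{"gripper": 34,"tx": 0,"ty": -35,"tz": 0,"ax": 0,"ay": 0,"az": 0},{"gripper": 34,"tx": 0,"ty": -35,"tz": 0,"ax": 0,"ay": 0,"az": 0},{"gripper": 34,"tx": 0,"ty": -25,"tz": 0,"ax": 0,"ay": 0,"az": 0},{"gripper": 34,"tx": 0,"ty": -10,"tz": 0,"ax": 0,"ay": 0,"az": 0},{"gripper": 34,"tx": 0,"ty": 0,"tz": 0,"ax": 0,"ay": 0,"az": 0}])

```text
clock: 14.95
tcp_pos: [0.4259, -0.3204, 0.2929]
orientation: [-1.511, 0.502, -0.505]
contact_force: [0.0, 1.0, -3.1]
grip_width: 0.0378
```

Run:
```python
from h import *
M,p,o=rot();print(p,psi(M),o["contact_force"],o["grip_width"])
go(down(8),[.6001,.0988,.285],13)
```

```text
[ 0.42587108 -0.32044306  0.2928911 ] -36.83644489884624 [ 0.00917878  1.01059026 -3.13631586] 0.037813454289693973
N 13 row: t [ 4.01  0.62 35.6 ] a [-0.     -0.0602  0.0001] dist 0.454
```

Emit:
jog_arm(motion=[{"gripper": 34,"tx": 2,"ty": 0,"tz": 18,"ax": 0,"ay": -0.03,"az": 0},{"gripper": 34,"tx": 4,"ty": 0,"tz": 35.6,"ax": 0,"ay": -0.06,"az": 0},{"gripper": 34,"tx": 4,"ty": 0,"tz": 35.6,"ax": 0,"ay": -0.06,"az": 0},{"gripper": 34,"tx": 4,"ty": 0,"tz": 35.6,"ax": 0,"ay": -0.06,"az": 0},{"gripper": 34,"tx": 4,"ty": 0,"tz": 35.6,"ax": 0,"ay": -0.06,"az": 0},{"gripper": 34,"tx": 4,"ty": 0,"tz": 35.6,"ax": 0,"ay": -0.06,"az": 0},{"gripper": 34,"tx": 4,"ty": 0,"tz": 35.6,"ax": 0,"ay": -0.06,"az": 0},{"gripper": 34,"tx": 4,"ty": 0,"tz": 35.6,"ax": 0,"ay": -0.06,"az": 0},{"gripper": 34,"tx": 4,"ty": 0,"tz": 35.6,"ax": 0,"ay": -0.06,"az": 0},{"gripper": 34,"tx": 4,"ty": 0,"tz": 35.6,"ax": 0,"ay": -0.06,"az": 0},{"gripper": 34,"tx": 4,"ty": 0,"tz": 35.6,"ax": 0,"ay": -0.06,"az": 0},{"gripper": 34,"tx": 4,"ty": 0,"tz": 35.6,"ax": 0,"ay": -0.06,"az": 0}])

```text
clock: 16.15
tcp_pos: [0.5969, 0.0482, 0.2896]
orientation: [-1.571, -0.037, 0.043]
contact_force: [-0.5, 0.5, -3.0]
grip_width: 0.0382
```

Emit:
jog_arm(motion=[{"gripper": 34,"tx": 4,"ty": 0,"tz": 35.6,"ax": 0,"ay": -0.06,"az": 0},{"gripper": 34,"tx": 2,"ty": 0,"tz": 18,"ax": 0,"ay": -0.03,"az": 0},{"gripper": 34,"tx": 0,"ty": 0,"tz": 0,"ax": 0,"ay": 0,"az": 0},{"gripper": 34,"tx": 0,"ty": 0,"tz": 0,"ax": 0,"ay": 0,"az": 0},{"gripper": 34,"tx": 0,"ty": 0,"tz": 0,"ax": 0,"ay": 0,"az": 0}])

```text
clock: 16.65
tcp_pos: [0.5998, 0.0972, 0.2917]
orientation: [-1.569, -0.104, 0.106]
contact_force: [-0.8, -1.1, -2.8]
grip_width: 0.0378
```

Run:
```python
from h import *
snap("wrist","w15")
go(down(8),[.6001,.0988,.225])
```

```text
[0.5999 0.0972 0.2919] psi 7.66 [-5.e-04 -9.e-04 -1.e+00] [-0.66   0.353  0.519  1.696 -0.189  1.144  0.045] 16.7 [ 0.22  0.19 -3.14] 0.037990153436046815
N 2 row: t [ 0.21 33.45  0.78] a [ 0.0004 -0.0029 -0.0003] dist 0.067
```

View pics/w15.png

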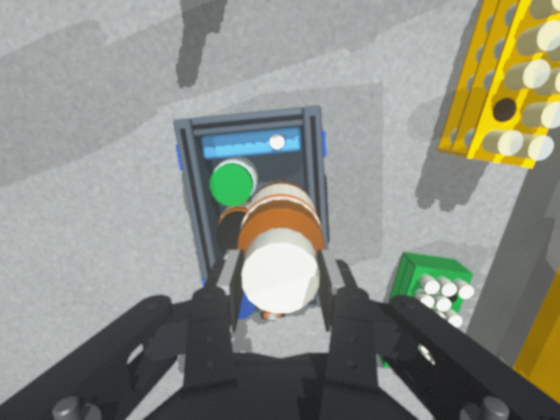

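Emit:
jog_arm(motion=[{"gripper": 34,"tx": 0.3,"ty": 25,"tz": 1.5,"ax": 0,"ay": 0,"az": 0},{"gripper": 34,"tx": 0,"ty": 35,"tz": 0,"ax": 0,"ay": 0,"az": 0},{"gripper": 34,"tx": 0,"ty": 20,"tz": 0,"ax": 0,"ay": 0,"az": 0},{"gripper": 34,"tx": 0,"ty": 6,"tz": 0,"ax": 0,"ay": 0,"az": 0},{"gripper": 34,"tx": 0,"ty": 0,"tz": 0,"ax": 0,"ay": 0,"az": 0},{"gripper": 34,"tx": 0,"ty": 0,"tz": 0,"ax": 0,"ay": 0,"az": 0}])

```text
clock: 17.3
tcp_pos: [0.601, 0.1004, 0.2075]
orientation: [-1.568, -0.108, 0.105]
contact_force: [-0.1, 0.5, -2.8]
grip_width: 0.0379
```

Run:
```python
from h import *
snap("wrist","w16");snap("top","t16");snap("scene","s16")
im=cv2.imread("pics/s16.png");cv2.imwrite("pics/s16c.png",cv2.resize(im[150:270,230:370],None,fx=5,fy=5,interpolation=cv2.INTER_CUBIC))
go(down(8),[.6001,.0988,.13])
```

```text
[0.6012 0.1006 0.2077] psi 7.8 [ 2.5e-03  6.0e-04 -1.0e+00] [-0.634  0.437  0.487  1.784 -0.241  0.977  0.086] 17.35 [-0.16  0.81 -3.2 ] 0.03811479323127952
[0.6011 0.1007 0.2077] psi 7.82 [ 2.6e-03  8.0e-04 -1.0e+00] [-0.634  0.437  0.487  1.784 -0.241  0.977  0.086] 17.4 [ 0.23  1.31 -2.28] 0.03820463455625689
[0.601  0.1008 0.2076] psi 7.83 [ 2.3e-03  8.0e-04 -1.0e+00] [-0.634  0.437  0.486  1.784 -0.242  0.977  0.086] 17.45 [ 0.3   0.   -2.73] 0.03787342889479967
N 2 row: t [-0.66 38.8  -0.97] a [-0.0002 -0.0015  0.0012] dist 0.078
```

View pics/w16.png

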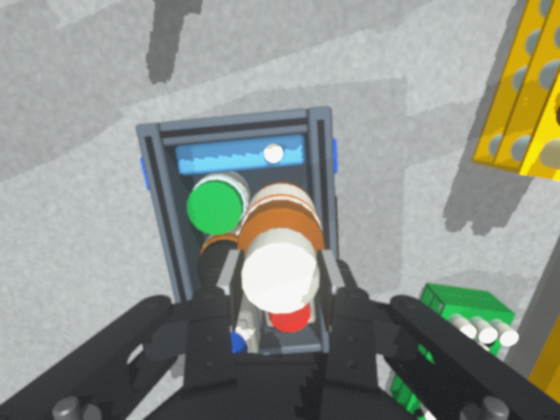

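View pics/s16c.png

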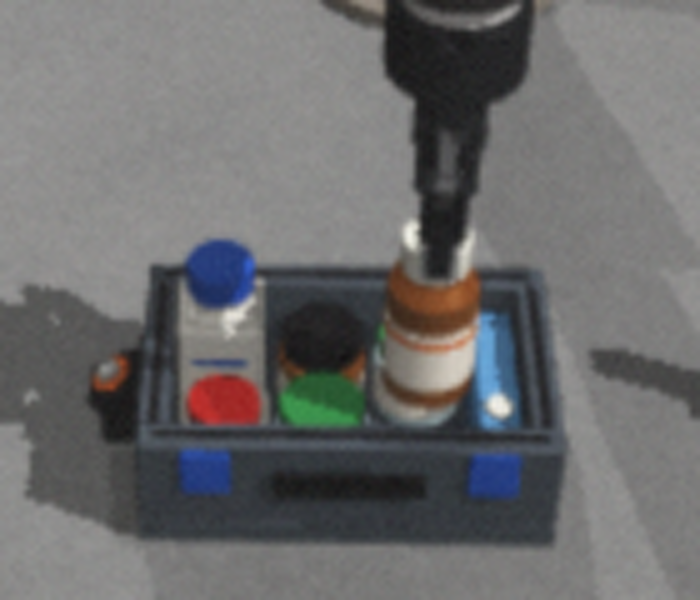

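Emit:
jog_arm(motion=[{"gripper": 34,"tx": -1.3,"ty": 10,"tz": -1.9,"ax": 0,"ay": 0,"az": 0},{"gripper": 34,"tx": 0,"ty": 12,"tz": 0,"ax": 0,"ay": 0,"az": 0},{"gripper": 34,"tx": 0,"ty": 12,"tz": 0,"ax": 0,"ay": 0,"az": 0},{"gripper": 34,"tx": 0,"ty": 6,"tz": 0,"ax": 0,"ay": 0,"az": 0},{"gripper": 34,"tx": 0,"ty": 0,"tz": 0,"ax": 0,"ay": 0,"az": 0},{"gripper": 34,"tx": 0,"ty": 0,"tz": 0,"ax": 0,"ay": 0,"az": 0}])

```text
clock: 18.05
tcp_pos: [0.5991, 0.0988, 0.166]
orientation: [-1.568, -0.107, 0.108]
contact_force: [0.6, -0.4, -2.1]
grip_width: 0.0381
```

Run:
```python
from h import *
M,p,o=rot();print(p,psi(M),M[:,1],o["contact_force"],o["grip_width"])
go(down(8),[.6001,.0988,.13],1)
```

```text
[0.59914945 0.09879558 0.16598578] 7.849287495131115 [-2.93580202e-04 -2.44113327e-04 -9.99999927e-01] [ 0.61903789 -0.41543706 -2.09540573] 0.03807547231567954
N 1 row: t [ 0.95 35.99 -0.12] a [ 0.0002 -0.0026 -0.0003] dist 0.036
```

Emit:
jog_arm(motion=[{"gripper": 34,"tx": 0.8,"ty": 9,"tz": 0,"ax": 0,"ay": 0,"az": 0},{"gripper": 34,"tx": 0,"ty": 10,"tz": 0,"ax": 0,"ay": 0,"az": 0},{"gripper": 34,"tx": 0,"ty": 9,"tz": 0,"ax": 0,"ay": 0,"az": 0},{"gripper": 34,"tx": 0,"ty": 4,"tz": 0,"ax": 0,"ay": 0,"az": 0},{"gripper": 34,"tx": 0,"ty": 2,"tz": 0,"ax": 0,"ay": 0,"az": 0},{"gripper": 34,"tx": 0,"ty": 1,"tz": 0,"ax": 0,"ay": 0,"az": 0},{"gripper": 34,"tx": 0,"ty": 0,"tz": 0,"ax": 0,"ay": 0,"az": 0},{"gripper": 34,"tx": 0,"ty": 0,"tz": 0,"ax": 0,"ay": 0,"az": 0}])

```text
clock: 18.85
tcp_pos: [0.6001, 0.099, 0.1315]
orientation: [-1.568, -0.108, 0.107]
contact_force: [0.5, -0.4, -3.0]
grip_width: 0.0378
```

Emit:
jog_arm(motion=[{"gripper": 34,"tx": 0,"ty": 1.5,"tz": 0,"ax": 0,"ay": 0,"az": 0},{"gripper": 34,"tx": 0,"ty": 1,"tz": 0,"ax": 0,"ay": 0,"az": 0},{"gripper": 34,"tx": 0,"ty": 0.8,"tz": 0,"ax": 0,"ay": 0,"az": 0},{"gripper": 34,"tx": 0,"ty": 0,"tz": 0,"ax": 0,"ay": 0,"az": 0}])

```text
clock: 19.25
tcp_pos: [0.5999, 0.099, 0.1279]
orientation: [-1.568, -0.108, 0.108]
contact_force: [-0.6, -0.8, -2.2]
grip_width: 0.0381
```

Emit:
jog_arm(motion=[{"gripper": 34,"tx": 0,"ty": 0.6,"tz": 0,"ax": 0,"ay": 0,"az": 0},{"gripper": 34,"tx": 0,"ty": 0.4,"tz": 0,"ax": 0,"ay": 0,"az": 0},{"gripper": 34,"tx": 0,"ty": 0,"tz": 0,"ax": 0,"ay": 0,"az": 0}])

```text
clock: 19.55
tcp_pos: [0.6003, 0.099, 0.1276]
orientation: [-1.568, -0.108, 0.107]
contact_force: [-0.7, -0.7, 5.2]
grip_width: 0.0379
```

Emit:
jog_arm(motion=[{"gripper": 42,"tx": 0,"ty": 0,"tz": 0,"ax": 0,"ay": 0,"az": 0},{"gripper": 50,"tx": 0,"ty": 0,"tz": 0,"ax": 0,"ay": 0,"az": 0},{"gripper": 60,"tx": 0,"ty": 0,"tz": 0,"ax": 0,"ay": 0,"az": 0},{"gripper": 60,"tx": 0,"ty": 0,"tz": 0,"ax": 0,"ay": 0,"az": 0},{"gripper": 60,"tx": 0,"ty": -20,"tz": 0,"ax": 0,"ay": 0,"az": 0},{"gripper": 60,"tx": 0,"ty": -35,"tz": 0,"ax": 0,"ay": 0,"az": 0},{"gripper": 60,"tx": 0,"ty": -35,"tz": 0,"ax": 0,"ay": 0,"az": 0},{"gripper": 60,"tx": 0,"ty": -30,"tz": 0,"ax": 0,"ay": 0,"az": 0},{"gripper": 60,"tx": 0,"ty": 0,"tz": 0,"ax": 0,"ay": 0,"az": 0},{"gripper": 60,"tx": 0,"ty": 0,"tz": 0,"ax": 0,"ay": 0,"az": 0}])

```text
clock: 20.55
tcp_pos: [0.6001, 0.0991, 0.2474]
orientation: [-1.568, -0.109, 0.107]
contact_force: [0.4, 0.4, -0.8]
grip_width: 0.0602
```

Run:
```python
from h import *
snap("wrist","w17")
M,p,o=rot();print(o["joints"])
for ps in (13,-77,103): 
  print(ps);go(down(ps),[.4867,.347,.27])
```

```text
[0.5994 0.099  0.2463] psi 7.86 [-8.e-04  0.e+00 -1.e+00] [-0.649  0.395  0.505  1.749 -0.216  1.054  0.069] 20.6 [ 0.01  0.56 -0.62] 0.060280715178705334
[-0.64871973  0.39490422  0.50531571  1.74859978 -0.21605794  1.05421191
  0.06868789]
13
N 7 row: t [-9.67 -3.38 37.71] a [-0.     -0.0128 -0.0001] dist 0.273
-77
N 12 row: t [-20.52  -1.97  14.11] a [ 0.000e+00  1.234e-01 -1.000e-04] dist 0.273
103
N 13 row: t [10.81 -1.82 20.93] a [-1.000e-04 -1.277e-01 -0.000e+00] dist 0.273
```

View pics/w17.png

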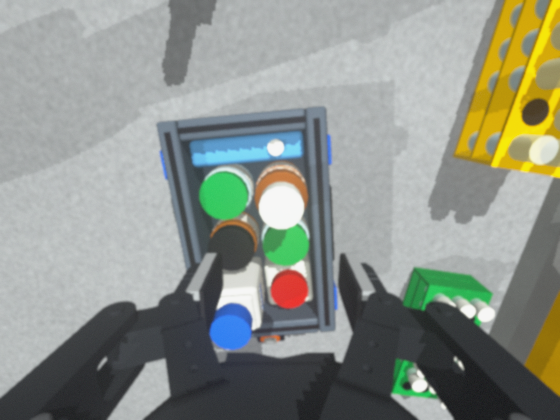

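Emit:
jog_arm(motion=[{"gripper": 60,"tx": -9.7,"ty": -3,"tz": 37.7,"ax": 0,"ay": -0.013,"az": 0},{"gripper": 60,"tx": -9.7,"ty": -3,"tz": 37.7,"ax": 0,"ay": -0.013,"az": 0},{"gripper": 60,"tx": -9.7,"ty": -3,"tz": 37.7,"ax": 0,"ay": -0.013,"az": 0},{"gripper": 60,"tx": -9.7,"ty": -3,"tz": 37.7,"ax": 0,"ay": -0.013,"az": 0},{"gripper": 60,"tx": -9.7,"ty": -3,"tz": 37.7,"ax": 0,"ay": -0.013,"az": 0},{"gripper": 60,"tx": -9.7,"ty": -3,"tz": 37.7,"ax": 0,"ay": -0.013,"az": 0},{"gripper": 60,"tx": -9.7,"ty": -3,"tz": 37.7,"ax": 0,"ay": -0.013,"az": 0},{"gripper": 60,"tx": 0,"ty": 0,"tz": 0,"ax": 0,"ay": 0,"az": 0},{"gripper": 60,"tx": 0,"ty": 0,"tz": 0,"ax": 0,"ay": 0,"az": 0},{"gripper": 60,"tx": 0,"ty": 0,"tz": 0,"ax": 0,"ay": 0,"az": 0}])

```text
clock: 21.6
tcp_pos: [0.4871, 0.3453, 0.2669]
orientation: [-1.565, -0.177, 0.179]
contact_force: [0.2, -0.7, 0.3]
grip_width: 0.0598
```

Run:
```python
from h import *
snap("wrist","w18")
im=cv2.imread("pics/w18.png");cv2.imwrite("pics/w18c.png",cv2.resize(im[150:290,210:350],None,fx=4.2,fy=4.2,interpolation=cv2.INTER_CUBIC))
```

```text
[0.4874 0.345  0.2672] psi 12.92 [-6.0e-04 -1.5e-03 -1.0e+00] [-1.043  0.345  0.415  1.745 -0.154  1.085 -0.352] 21.65 [-0.88 -0.03  0.84] 0.059962801158617365
```

View pics/w18c.png

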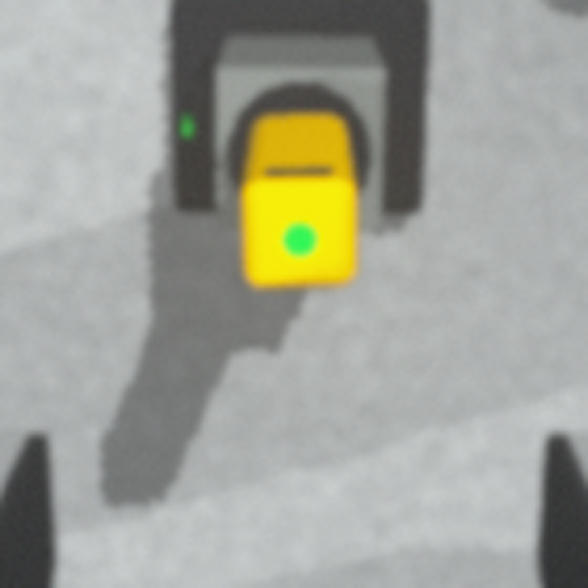

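Run:
```python
from h import *
w=np.load("w18.npz");f=lambda x:(210+(x[0]+.5)/4.2-.5,150+(x[1]+.5)/4.2-.5)
q=plane(w,*f((300,234)),.1525);print(q)
def seg(a,b,z):
    A=plane(w,*f(a),z);B=plane(w,*f(b),z);d=B-A;print(np.linalg.norm(d).round(4),np.degrees(np.arctan2(d[1],d[0])).round(1))
seg((245,284),(356,282),.1525);seg((248,182),(354,182),.1525);seg((217,66),(387,66),.0725)
go(down(13.2),[q[0],q[1],.165],3);go(down(13.2),[q[0],q[1],.115],5)
```

```text
[0.48711279 0.34733915 0.1525    ]
0.0229 14.1
0.0213 13.0
0.0441 13.0
N 3 row: t [ 0.1  34.05  0.8 ] a [ 0.0004 -0.0016 -0.0003] dist 0.102
N 5 row: t [ 0.06 30.43  0.49] a [ 0.0003 -0.001  -0.0002] dist 0.152
```

Emit:
jog_arm(motion=[{"gripper": 50,"tx": 0.3,"ty": 25,"tz": 2.4,"ax": 0,"ay": -0.003,"az": 0},{"gripper": 50,"tx": 0,"ty": 30,"tz": 0,"ax": 0,"ay": 0,"az": 0},{"gripper": 50,"tx": 0,"ty": 22,"tz": 0,"ax": 0,"ay": 0,"az": 0},{"gripper": 50,"tx": 0,"ty": 5,"tz": 0,"ax": 0,"ay": 0,"az": 0},{"gripper": 50,"tx": 0,"ty": 0,"tz": 0,"ax": 0,"ay": 0,"az": 0},{"gripper": 50,"tx": 0,"ty": 0,"tz": 0,"ax": 0,"ay": 0,"az": 0}])

```text
clock: 22.25
tcp_pos: [0.4876, 0.349, 0.187]
orientation: [-1.562, -0.182, 0.179]
contact_force: [0.1, -0.6, 0.4]
grip_width: 0.0497
```

Run:
```python
from h import *
snap("wrist","w19")
im=cv2.imread("pics/w19.png");cv2.imwrite("pics/w19c.png",cv2.resize(im[150:310,200:360],None,fx=3.75,fy=3.75,interpolation=cv2.INTER_CUBIC))
w=np.load("w19.npz")
b=blobs(w["im"],(50,150,100),(75,255,255),(240,180,90,110),10)[0];print(b)
for x in b: print(plane(w,*x[0],.1525))
```

```text
[0.4877 0.3493 0.1873] psi 13.19 [ 0.0018  0.0015 -1.    ] [-1.02   0.432  0.387  1.821 -0.199  0.925 -0.315] 22.3 [0.17 0.   0.02] 0.05018054337728113
[(array([245.09, 201.64]), np.int32(11), array([244, 200,   3,   4], dtype=int32)), (array([278.62, 251.4 ]), np.int32(88), array([274, 247,  11,  10], dtype=int32))]
[0.46148877 0.37205808 0.1525    ]
[0.48723669 0.34606812 0.1525    ]
```

View pics/w19c.png

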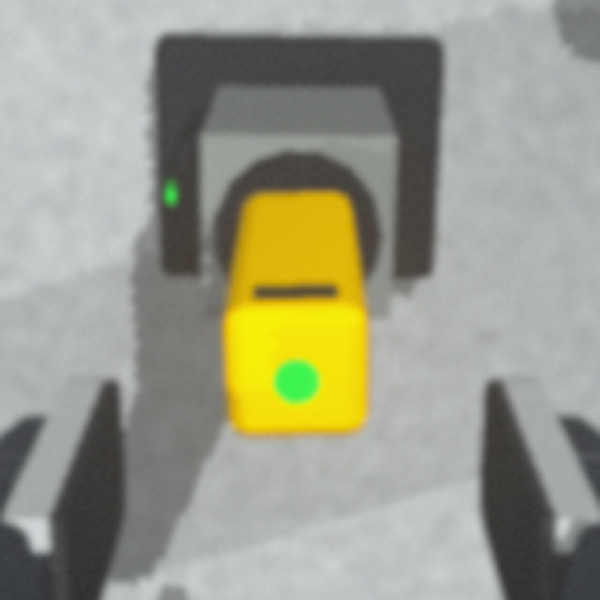

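Run:
```python
from h import *
go(down(13.2),[.4872,.347,.115],1)
```

```text
N 1 row: t [-1.12 72.31 -2.21] a [-0.0011 -0.0002  0.0021] dist 0.072
```

Emit:
jog_arm(motion=[{"gripper": 50,"tx": -0.8,"ty": 15,"tz": -1.8,"ax": 0,"ay": 0,"az": 0},{"gripper": 50,"tx": 0,"ty": 20,"tz": 0,"ax": 0,"ay": 0,"az": 0},{"gripper": 50,"tx": 0,"ty": 20,"tz": 0,"ax": 0,"ay": 0,"az": 0},{"gripper": 50,"tx": 0,"ty": 13,"tz": 0,"ax": 0,"ay": 0,"az": 0},{"gripper": 50,"tx": 0,"ty": 4,"tz": 0,"ax": 0,"ay": 0,"az": 0},{"gripper": 50,"tx": 0,"ty": 0,"tz": 0,"ax": 0,"ay": 0,"az": 0},{"gripper": 50,"tx": 0,"ty": 0,"tz": 0,"ax": 0,"ay": 0,"az": 0}])

```text
clock: 23.0
tcp_pos: [0.4869, 0.3476, 0.1149]
orientation: [-1.562, -0.182, 0.18]
contact_force: [-0.1, 0.4, 0.1]
grip_width: 0.0499
```

Run:
```python
from h import *
snap("wrist","w20")
go(down(13.2),[.4872,.347,.115],1)
```

```text
[0.4869 0.3477 0.1149] psi 13.23 [ 0.0013  0.0012 -1.    ] [-0.989  0.523  0.351  1.874 -0.246  0.785 -0.275] 23.05 [-0.3   0.26  1.11] 0.049830880587125315
N 1 row: t [ 0.11 -0.06 -0.73] a [-0.0008  0.0005  0.0016] dist 0.001
```

View pics/w20.png

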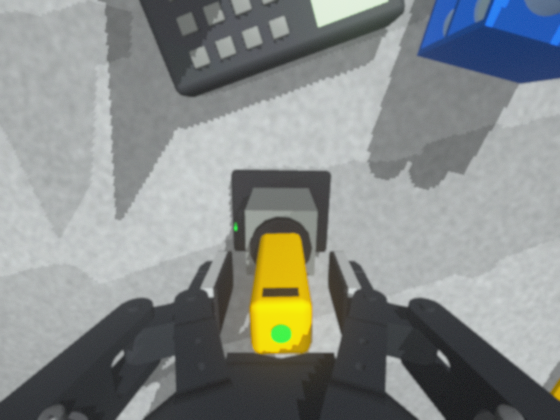

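Emit:
jog_arm(motion=[{"gripper": 36,"tx": 0.1,"ty": 0,"tz": -0.6,"ax": 0,"ay": 0,"az": 0.001},{"gripper": 24,"tx": 0,"ty": 0,"tz": 0,"ax": 0,"ay": 0,"az": 0},{"gripper": 18,"tx": 0,"ty": 0,"tz": 0,"ax": 0,"ay": 0,"az": 0},{"gripper": 18,"tx": 0,"ty": 0,"tz": 0,"ax": 0,"ay": 0,"az": 0},{"gripper": 18,"tx": 0,"ty": 0,"tz": 0,"ax": 0,"ay": 0,"az": 0},{"gripper": 18,"tx": 0,"ty": 0,"tz": 0,"ax": 0,"ay": 0,"az": 0}], newtons=60)

```text
clock: 23.65
tcp_pos: [0.4869, 0.3468, 0.1146]
orientation: [-1.563, -0.181, 0.181]
contact_force: [-0.4, -0.3, 5.4]
grip_width: 0.0231
```

Run:
```python
from h import *
snap("wrist","w21"); print(rot()[0],get_obs()["moment"])
```

```text
[0.4869 0.3469 0.1146] psi 13.23 [-2.e-04  5.e-04 -1.e+00] [-0.987  0.524  0.351  1.874 -0.246  0.786 -0.274] 23.7 [ 0.24 -1.03  5.71] 0.02356648046728896
[[ 9.73477220e-01 -2.02365008e-04 -2.28783873e-01]
 [ 2.28783948e-01  5.06068287e-04  9.73477092e-01]
 [-8.12174366e-05 -9.99999851e-01  5.38943815e-04]] [-0.24143434  0.18999141 -0.0049587 ]
```

View pics/w21.png

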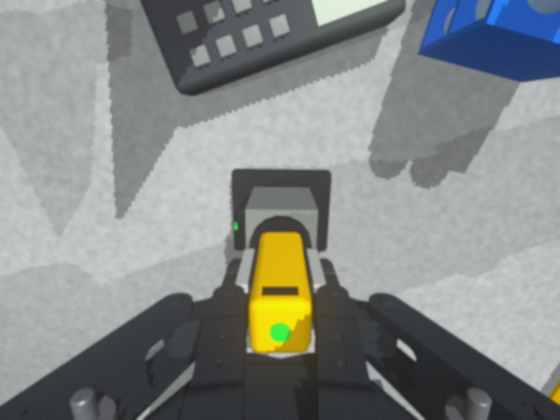

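Emit:
jog_arm(motion=[{"gripper": 18,"tx": 0,"ty": -5,"tz": 0,"ax": 0,"ay": 0,"az": 0},{"gripper": 18,"tx": 0,"ty": -15,"tz": 0,"ax": 0,"ay": 0,"az": 0},{"gripper": 18,"tx": 0,"ty": -20,"tz": 0,"ax": 0,"ay": 0,"az": 0},{"gripper": 18,"tx": 0,"ty": -20,"tz": 0,"ax": 0,"ay": 0,"az": 0},{"gripper": 18,"tx": 0,"ty": -20,"tz": 0,"ax": 0,"ay": 0,"az": 0},{"gripper": 18,"tx": 0,"ty": -25,"tz": 0,"ax": 0,"ay": 0,"az": 0},{"gripper": 18,"tx": 0,"ty": -30,"tz": 0,"ax": 0,"ay": 0,"az": 0},{"gripper": 18,"tx": 0,"ty": -30,"tz": 0,"ax": 0,"ay": 0,"az": 0},{"gripper": 18,"tx": 0,"ty": -10,"tz": 0,"ax": 0,"ay": 0,"az": 0},{"gripper": 18,"tx": 0,"ty": 0,"tz": 0,"ax": 0,"ay": 0,"az": 0},{"gripper": 18,"tx": 0,"ty": 0,"tz": 0,"ax": 0,"ay": 0,"az": 0}])

```text
clock: 24.8
tcp_pos: [0.486, 0.3464, 0.2879]
orientation: [-1.564, -0.18, 0.183]
contact_force: [-0.7, -0.4, -2.4]
grip_width: 0.0235
```

Run:
```python
from h import *
snap("scene","s22");snap("wrist","w22")
im=cv2.imread("pics/s22.png");cv2.imwrite("pics/s22c.png",cv2.resize(im[70:250,340:460],None,fx=4,fy=4,interpolation=cv2.INTER_CUBIC)[120:])
```

```text
[0.4858 0.3463 0.2873] psi 13.24 [-0.0031 -0.002  -1.    ] [-1.051  0.327  0.42   1.721 -0.146  1.128 -0.356] 24.85 [-0.1  -0.34 -1.48] 0.023291898305687144
[0.4858 0.3463 0.2872] psi 13.24 [-0.0032 -0.0023 -1.    ] [-1.051  0.327  0.42   1.721 -0.146  1.128 -0.356] 24.9 [-0.22 -1.1  -1.14] 0.023443596601003664
```

View pics/s22c.png

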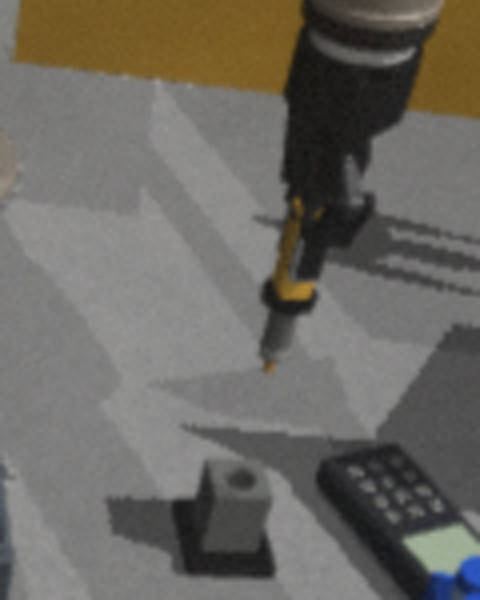

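View pics/w22.png

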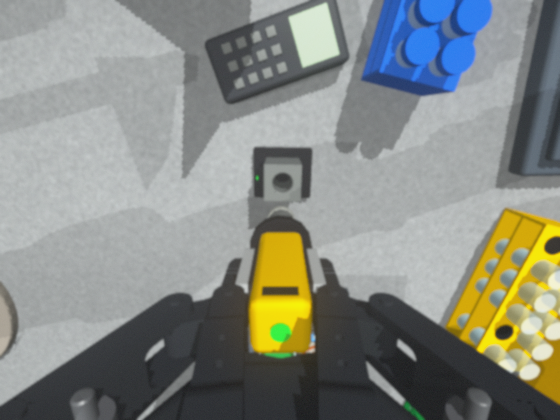

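```bash
python3 - <<'E'
from h import *
S=vision.get_calibration("scene");M,p,o=rot()
for d in (.1071,.0421+.008, -.0379): print(d,proj(S,p+d*M[:,1]),(proj(S,p+d*M[:,1])-[340,100])*4)
c=np.array([.581,.047]);a=np.radians(13.3);Rb=np.array([[np.cos(a),-np.sin(a),0],[np.sin(a),np.cos(a),0],[0,0,1]])
face=np.array([.581,.047,0])+Rb@(np.array([0,-.1465,.062])+.006*np.array([0,-.5,np.sqrt(.75)]));print("face",face)
for n in ["w11","w3","w8","s22"]:
    w=np.load(n+".npz");print(n,proj(w,face))
    b=blobs(w["im"],(3,140,80),(18,255,255),None,8)[0];print([x for x in b if np.hypot(*(x[0]-proj(w,face)))<15])
E
python3 - <<'E'
import cv2
a=cv2.imread("pics/w11.png")[225:275,305:365];b=cv2.imread("pics/w3.png")[20:70,255:315]
cv2.imwrite("pics/lg.png",cv2.hconcat([cv2.resize(a,None,fx=6,fy=6,interpolation=cv2.INTER_CUBIC),cv2.resize(b,None,fx=6,fy=6,interpolation=cv2.INTER_CUBIC)]))
E
```

```text
0.1071 [406.71856295 191.71291965] [266.87425178 366.85167859]
0.0501 [411.05333872 176.35336928] [284.21335487 305.41347712]
-0.0379 [418.35985169 150.46396694] [313.43940678 201.85586775]
face [ 0.61539244 -0.09849024  0.06719615]
w11 [336.07719751 254.09804735]
[(array([333.06, 247.97]), np.int32(154), array([322, 242,  25,  17], dtype=int32))]
w3 [286.38970293  48.07735297]
[(array([283.34,  46.32]), np.int32(271), array([273,  34,  23,  27], dtype=int32))]
w8 [331.04167814 235.10288959]
[(array([332.57, 227.24]), np.int32(75), array([323, 224,  18,  11], dtype=int32))]
s22 [250.61272557 223.21199106]
[(array([252.74, 224.95]), np.int32(19), array([249, 221,   7,   7], dtype=int32))]
```

View pics/lg.png

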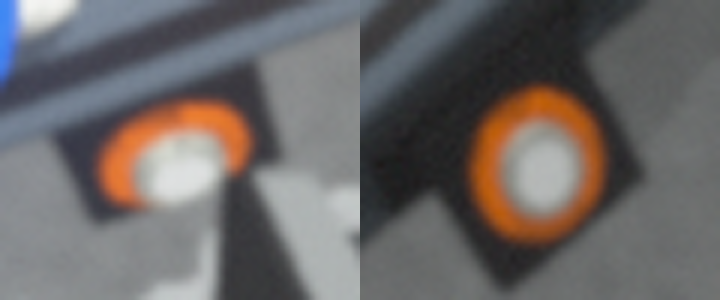

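```bash
cat >> h.py <<'E'
A_=np.radians(13.3);RB=np.array([[np.cos(A_),-np.sin(A_),0],[np.sin(A_),np.cos(A_),0],[0,0,1]])
NV=RB@np.array([0,-.5,np.sqrt(.75)])
MT=np.array([RB[:,0],-NV,np.cross(RB[:,0],-NV)]).T
E
python3 - <<'E'
from h import *
T=vision.get_calibration("top")
r=[ray(np.load("w3.npz"),285.4,49.2),ray(np.load("w11.npz"),335.1,254.6),ray(T,200+673.5/6-.5,150+216.5/6-.5)]
print(tri(r), [ (o+d*(.0672-o[2])/d[2]).round(4) for o,d in r])
go(down(13.3),[.625,-.20,.295])
E
```

```text
(array([ 0.61381237, -0.0981374 ,  0.06714052]), [np.float64(0.000919728415274466), np.float64(0.0008673103411089724), np.float64(0.0016344533588473049)]) [array([ 0.6139, -0.0991,  0.0672]), array([ 0.6144, -0.0989,  0.0672]), array([ 0.6131, -0.0966,  0.0672])]
N 15 row: t [  0.67  -0.49 -37.58] a [ 0.0001 -0.0001 -0.0002] dist 0.564
```

Emit:
jog_arm(motion=[{"gripper": 18,"tx": 0.7,"ty": -0.5,"tz": -20,"ax": 0,"ay": 0,"az": 0},{"gripper": 18,"tx": 0.7,"ty": -0.5,"tz": -38,"ax": 0,"ay": 0,"az": 0},{"gripper": 18,"tx": 0.7,"ty": -0.5,"tz": -38,"ax": 0,"ay": 0,"az": 0},{"gripper": 18,"tx": 0.7,"ty": -0.5,"tz": -38,"ax": 0,"ay": 0,"az": 0},{"gripper": 18,"tx": 0.7,"ty": -0.5,"tz": -38,"ax": 0,"ay": 0,"az": 0},{"gripper": 18,"tx": 0.7,"ty": -0.5,"tz": -38,"ax": 0,"ay": 0,"az": 0},{"gripper": 18,"tx": 0.7,"ty": -0.5,"tz": -38,"ax": 0,"ay": 0,"az": 0},{"gripper": 18,"tx": 0.7,"ty": -0.5,"tz": -38,"ax": 0,"ay": 0,"az": 0},{"gripper": 18,"tx": 0.7,"ty": -0.5,"tz": -38,"ax": 0,"ay": 0,"az": 0},{"gripper": 18,"tx": 0.7,"ty": -0.5,"tz": -38,"ax": 0,"ay": 0,"az": 0},{"gripper": 18,"tx": 0.7,"ty": -0.5,"tz": -38,"ax": 0,"ay": 0,"az": 0},{"gripper": 18,"tx": 0.7,"ty": -0.5,"tz": -38,"ax": 0,"ay": 0,"az": 0}])

```text
clock: 26.1
tcp_pos: [0.5944, -0.0805, 0.2941]
orientation: [-1.564, -0.178, 0.183]
contact_force: [1.3, 0.7, -2.1]
grip_width: 0.0235
```

Emit:
jog_arm(motion=[{"gripper": 18,"tx": 0.7,"ty": -0.5,"tz": -38,"ax": 0,"ay": 0,"az": 0},{"gripper": 18,"tx": 0.7,"ty": -0.5,"tz": -38,"ax": 0,"ay": 0,"az": 0},{"gripper": 18,"tx": 0.7,"ty": -0.5,"tz": -38,"ax": 0,"ay": 0,"az": 0},{"gripper": 18,"tx": 0,"ty": 0,"tz": -20,"ax": 0,"ay": 0,"az": 0},{"gripper": 18,"tx": 0,"ty": 0,"tz": 0,"ax": 0,"ay": 0,"az": 0},{"gripper": 18,"tx": 0,"ty": 0,"tz": 0,"ax": 0,"ay": 0,"az": 0}])

```text
clock: 26.7
tcp_pos: [0.6268, -0.2085, 0.2954]
orientation: [-1.563, -0.178, 0.182]
contact_force: [-0.2, 1.7, -1.7]
grip_width: 0.0233
```

Run:
```python
from h import *
M,p,o=rot();print(p,psi(M),M[:,1],o["joints"].round(3),o["contact_force"],o["clock"])
F=np.array([.6142,-.0985,.0672])
go(MT,F+NV*(.1071+.05))
go(MT,F+NV*(.1071+.05),8)
```

```text
[ 0.62683886 -0.20848566  0.29536162] 13.13156954117695 [-2.95403490e-03  7.40282483e-05 -9.99995634e-01] [-0.2    0.467  0.615  1.563 -0.281  1.204  0.696] [-0.23615618  1.72733183 -1.6938413 ] 26.7
N 5 row: t [ 2.63 19.53  2.33] a [ 0.1046 -0.0007 -0.0004] dist 0.098
N 8 row: t [ 1.64 12.24  1.22] a [ 0.0654 -0.0005 -0.0003] dist 0.098
```

Emit:
jog_arm(motion=[{"gripper": 18,"tx": 1.6,"ty": 12.2,"tz": 1.2,"ax": 0.065,"ay": 0,"az": 0},{"gripper": 18,"tx": 1.6,"ty": 12.2,"tz": 1.2,"ax": 0.065,"ay": 0,"az": 0},{"gripper": 18,"tx": 1.6,"ty": 12.2,"tz": 1.2,"ax": 0.065,"ay": 0,"az": 0},{"gripper": 18,"tx": 1.6,"ty": 12.2,"tz": 1.2,"ax": 0.065,"ay": 0,"az": 0},{"gripper": 18,"tx": 1.6,"ty": 12.2,"tz": 1.2,"ax": 0.065,"ay": 0,"az": 0},{"gripper": 18,"tx": 1.6,"ty": 12.2,"tz": 1.2,"ax": 0.065,"ay": 0,"az": 0},{"gripper": 18,"tx": 1.6,"ty": 12.2,"tz": 1.2,"ax": 0.065,"ay": 0,"az": 0},{"gripper": 18,"tx": 1.6,"ty": 12.2,"tz": 1.2,"ax": 0.065,"ay": 0,"az": 0},{"gripper": 18,"tx": 0,"ty": 0,"tz": 0,"ax": 0,"ay": 0,"az": 0},{"gripper": 18,"tx": 0,"ty": 0,"tz": 0,"ax": 0,"ay": 0,"az": 0},{"gripper": 18,"tx": 0,"ty": 0,"tz": 0,"ax": 0,"ay": 0,"az": 0}])

```text
clock: 27.8
tcp_pos: [0.6336, -0.1739, 0.2055]
orientation: [-1.048, -0.123, 0.21]
contact_force: [0.5, 0.5, -1.3]
grip_width: 0.0232
```

Run:
```python
from h import *
snap("wrist","w23");snap("scene","s23")
im=cv2.imread("pics/s23.png");cv2.imwrite("pics/s23c.png",cv2.resize(im[130:260,190:320],None,fx=4.5,fy=4.5,interpolation=cv2.INTER_CUBIC))
F=np.array([.6142,-.0985,.0672]);M,p,o=rot();print(M[:,1],-NV)
go(MT,F+NV*(.1071+.025),1)
w=np.load("w23.npz");print(proj(w,F),proj(w,p+.1071*M[:,1]));print(proj(np.load("s23.npz"),F),proj(np.load("s23.npz"),p+.1071*M[:,1]))
```

```text
[ 0.6336 -0.174   0.2057] psi 13.31 [-0.1134  0.4822 -0.8687] [ 0.106  0.696  0.424  1.458 -0.653  1.458  0.937] 27.85 [ 0.17  0.25 -0.95] 0.023416945697181737
[ 0.6336 -0.174   0.2057] psi 13.3 [-0.1134  0.4823 -0.8686] [ 0.106  0.696  0.424  1.458 -0.653  1.458  0.938] 27.9 [-0.27 -0.1  -1.31] 0.023149258845451874
[-0.11344076  0.48234263 -0.86860623] [-0.11502487  0.48658944 -0.8660254 ]
N 1 row: t [-1.52 26.84 -1.58] a [0.0052 0.0004 0.0006] dist 0.027
[278.91532864 195.62489604] [280.549885   210.55781937]
[250.72479708 222.94873995] [241.68394445 212.47365868]
```

View pics/w23.png

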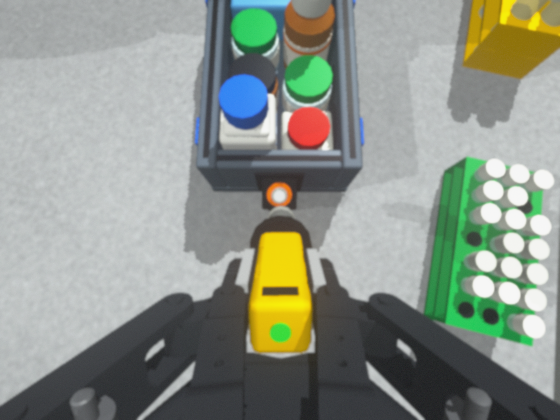

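View pics/s23c.png

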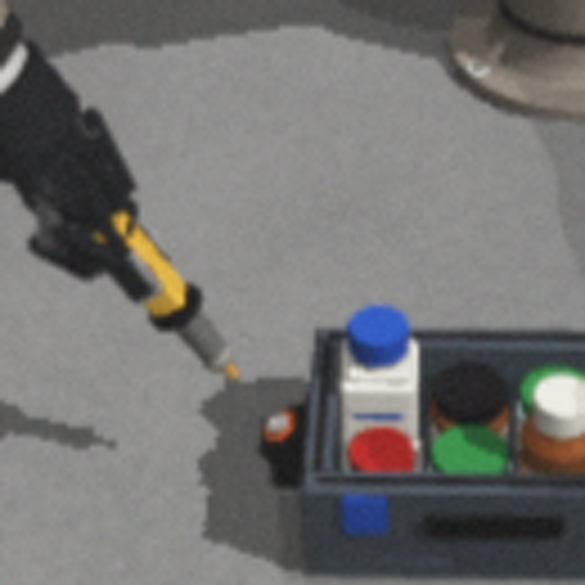

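Run:
```python
from h import *
im=cv2.imread("pics/w23.png");s=cv2.imread("pics/s23.png")
cv2.imwrite("pics/z.png",cv2.hconcat([cv2.resize(im[175:220,255:305],(400,360),interpolation=cv2.INTER_CUBIC),cv2.resize(s[205:245,230:270],(360,360),interpolation=cv2.INTER_CUBIC)]))
```

```text
(no output)
```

View pics/z.png

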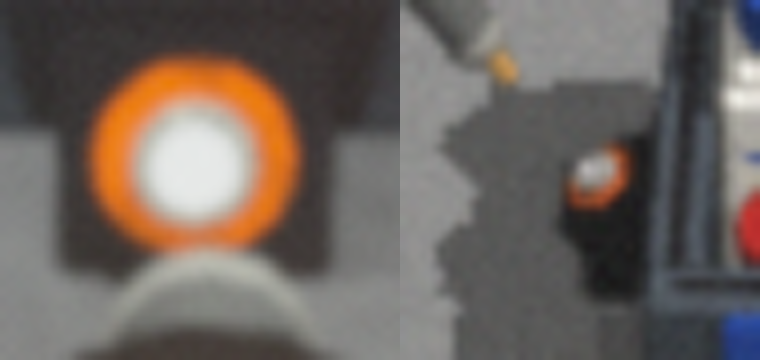

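```bash
cat >> h.py <<'E'
F=np.array([.6141,-.0981,.0674])
E
python3 - <<'E'
from h import *
go(MT,F+NV*(.1071+.010),4)
E
```

```text
N 4 row: t [-0.38 10.47 -0.28] a [0.0013 0.0001 0.0001] dist 0.042
```

Emit:
jog_arm(motion=[{"gripper": 18,"tx": -0.4,"ty": 13,"tz": -0.3,"ax": 0.0013,"ay": 0,"az": 0},{"gripper": 18,"tx": -0.4,"ty": 14,"tz": -0.3,"ax": 0.0013,"ay": 0,"az": 0},{"gripper": 18,"tx": -0.4,"ty": 10,"tz": -0.3,"ax": 0.0013,"ay": 0,"az": 0},{"gripper": 18,"tx": -0.4,"ty": 5,"tz": -0.3,"ax": 0.0013,"ay": 0,"az": 0},{"gripper": 18,"tx": 0,"ty": 0,"tz": 0,"ax": 0,"ay": 0,"az": 0},{"gripper": 18,"tx": 0,"ty": 0,"tz": 0,"ax": 0,"ay": 0,"az": 0},{"gripper": 18,"tx": 0,"ty": 0,"tz": 0,"ax": 0,"ay": 0,"az": 0}])

```text
clock: 28.6
tcp_pos: [0.6272, -0.1561, 0.1679]
orientation: [-1.042, -0.12, 0.209]
contact_force: [-0.1, -0.2, -0.5]
grip_width: 0.0232
```

```bash
cat >> h.py <<'E'
def fav(n=6):
    L=[];PP=[]
    for i in range(n):
        vision.grab_frame("top");o=get_obs();L.append(NV@o["contact_force"]);PP.append(o["tcp_pos"])
    p=np.mean(PP,0);M=rot()[0]; tip=p+.1071*M[:,1]; e=tip-F
    print("fn",np.mean(L).round(2),"+-",(np.std(L)/n**.5).round(2),"gap along n (mm)",(NV@e*1000).round(2),"lateral x,z",(MT[:,[0,2]].T@e*1000).round(2),"ang err deg",np.degrees(np.arccos(min(1,-NV@M[:,1]))).round(2),get_obs()["clock"])
    go(MT,F+NV*(.1071+.0),1)
E
python3 - <<'E'
from h import *
snap("wrist","w24");snap("scene","s24");fav(8)
im=cv2.imread("pics/w24.png");s=cv2.imread("pics/s24.png")
cv2.imwrite("pics/z2.png",cv2.hconcat([cv2.resize(im[165:245,230:330],(500,400),interpolation=cv2.INTER_CUBIC),cv2.resize(s[200:240,225:255],(300,400),interpolation=cv2.INTER_CUBIC)]))
E
```

```text
[ 0.6272 -0.1561  0.1679] psi 13.21 [-0.1147  0.4875 -0.8656] [ 0.092  0.715  0.407  1.519 -0.673  1.387  0.96 ] 28.65 [ 0.42  0.18 -1.69] 0.023108119156536662
[ 0.6272 -0.156   0.1679] psi 13.21 [-0.1147  0.4875 -0.8656] [ 0.092  0.715  0.407  1.519 -0.673  1.387  0.96 ] 28.7 [-0.39 -0.26 -1.88] 0.023343528138115695
fn -1.23 +- 0.13 gap along n (mm) 9.24 lateral x,z [-0.68 -0.86] ang err deg 0.09 29.1
N 1 row: t [0.71 9.06 0.97] a [-0.0016 -0.0015 -0.0002] dist 0.009
```

View pics/z2.png

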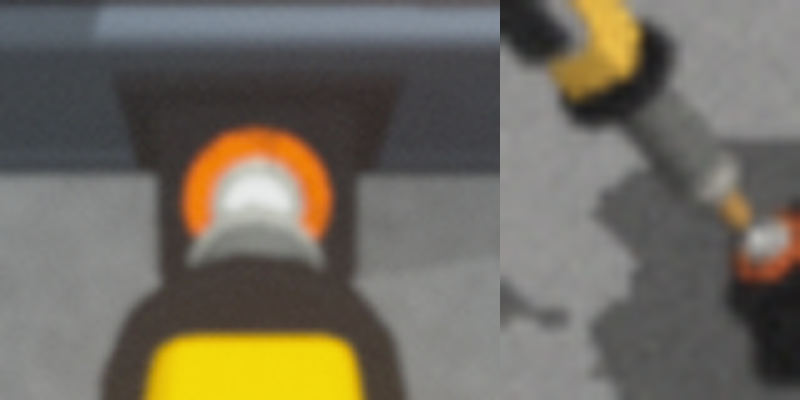

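Emit:
jog_arm(motion=[{"gripper": 18,"tx": 0.6,"ty": 1.5,"tz": 0.8,"ax": -0.001,"ay": 0,"az": 0},{"gripper": 18,"tx": 0,"ty": 2,"tz": 0,"ax": 0,"ay": 0,"az": 0},{"gripper": 18,"tx": 0,"ty": 2,"tz": 0,"ax": 0,"ay": 0,"az": 0},{"gripper": 18,"tx": 0,"ty": 1,"tz": 0,"ax": 0,"ay": 0,"az": 0},{"gripper": 18,"tx": 0,"ty": 0,"tz": 0,"ax": 0,"ay": 0,"az": 0},{"gripper": 18,"tx": 0,"ty": 0,"tz": 0,"ax": 0,"ay": 0,"az": 0}])

```text
clock: 29.7
tcp_pos: [0.6266, -0.1516, 0.1622]
orientation: [-1.042, -0.12, 0.21]
contact_force: [-0.2, -0.2, -1.4]
grip_width: 0.0236
```

Run:
```python
from h import *
fav(12)
```

```text
fn -0.83 +- 0.16 gap along n (mm) 2.56 lateral x,z [-0.13 -0.13] ang err deg 0.04 30.3
N 1 row: t [0.13 2.46 0.17] a [-0.0007 -0.0016 -0.0003] dist 0.002
```

Emit:
jog_arm(motion=[{"gripper": 18,"tx": 0.1,"ty": 1,"tz": 0.1,"ax": 0,"ay": 0,"az": 0},{"gripper": 18,"tx": 0,"ty": 0,"tz": 0,"ax": 0,"ay": 0,"az": 0},{"gripper": 18,"tx": 0,"ty": 0,"tz": 0,"ax": 0,"ay": 0,"az": 0}])

```text
clock: 30.6
tcp_pos: [0.6266, -0.1509, 0.1614]
orientation: [-1.042, -0.12, 0.21]
contact_force: [-0.6, -0.2, -1.3]
grip_width: 0.0234
```

Run:
```python
from h import *
fav(14)
```

```text
fn -1.11 +- 0.08 gap along n (mm) 1.5 lateral x,z [-0.04 -0.01] ang err deg 0.04 31.3
N 1 row: t [0.   1.5  0.08] a [-0.0006 -0.0015 -0.0003] dist 0.001
```

Emit:
jog_arm(motion=[{"gripper": 18,"tx": 0,"ty": 1,"tz": 0,"ax": 0,"ay": 0,"az": 0},{"gripper": 18,"tx": 0,"ty": 0,"tz": 0,"ax": 0,"ay": 0,"az": 0},{"gripper": 18,"tx": 0,"ty": 0,"tz": 0,"ax": 0,"ay": 0,"az": 0}])

```text
clock: 31.6
tcp_pos: [0.6265, -0.1505, 0.1605]
orientation: [-1.042, -0.12, 0.21]
contact_force: [-0.2, 0.6, -1.3]
grip_width: 0.0234
```

Run:
```python
from h import *
fav(14)
```

```text
fn -0.91 +- 0.11 gap along n (mm) 0.49 lateral x,z [-0.04  0.01] ang err deg 0.04 32.3
N 1 row: t [0.   0.5  0.06] a [-0.0006 -0.0015 -0.0003] dist 0.001
```

Emit:
jog_arm(motion=[{"gripper": 18,"tx": 0,"ty": 1,"tz": 0,"ax": 0,"ay": 0,"az": 0},{"gripper": 18,"tx": 0,"ty": 0,"tz": 0,"ax": 0,"ay": 0,"az": 0},{"gripper": 18,"tx": 0,"ty": 0,"tz": 0,"ax": 0,"ay": 0,"az": 0}])

```text
clock: 32.6
tcp_pos: [0.6264, -0.1502, 0.1598]
orientation: [-1.042, -0.12, 0.21]
contact_force: [0.1, -0.4, -0.6]
grip_width: 0.0233
```

Run:
```python
from h import *
fav(14)
```

```text
fn 0.25 +- 0.1 gap along n (mm) -0.43 lateral x,z [ 0.01 -0.04] ang err deg 0.04 33.3
N 1 row: t [-0.02 -0.49  0.07] a [-0.0006 -0.0015 -0.0002] dist 0.0
```

Emit:
jog_arm(motion=[{"gripper": 18,"tx": 0,"ty": 1,"tz": 0,"ax": 0,"ay": 0,"az": 0},{"gripper": 18,"tx": 0,"ty": 1.5,"tz": 0,"ax": 0,"ay": 0,"az": 0},{"gripper": 18,"tx": 0,"ty": 1.5,"tz": 0,"ax": 0,"ay": 0,"az": 0},{"gripper": 18,"tx": 0,"ty": 1,"tz": 0,"ax": 0,"ay": 0,"az": 0},{"gripper": 18,"tx": 0,"ty": 0.4,"tz": 0,"ax": 0,"ay": 0,"az": 0},{"gripper": 18,"tx": 0,"ty": 0,"tz": 0,"ax": 0,"ay": 0,"az": 0},{"gripper": 18,"tx": 0,"ty": 0,"tz": 0,"ax": 0,"ay": 0,"az": 0},{"gripper": 18,"tx": 0,"ty": 0,"tz": 0,"ax": 0,"ay": 0,"az": 0}])

```text
clock: 34.1
tcp_pos: [0.6258, -0.1475, 0.1551]
orientation: [-1.042, -0.12, 0.21]
contact_force: [0.5, -0.6, 1.2]
grip_width: 0.0235
```

Run:
```python
from h import *
fav(20);snap("wrist","w25");snap("scene","s25")
im=cv2.imread("pics/w25.png");s=cv2.imread("pics/s25.png")
cv2.imwrite("pics/z3.png",cv2.hconcat([cv2.resize(im[165:245,230:330],(500,400),interpolation=cv2.INTER_CUBIC),cv2.resize(s[200:240,225:255],(300,400),interpolation=cv2.INTER_CUBIC)]))
cv2.imwrite("pics/s25c.png",cv2.resize(s[130:280,190:400],None,fx=3.7,fy=3.7,interpolation=cv2.INTER_CUBIC))
```

```text
fn 1.42 +- 0.1 gap along n (mm) -5.87 lateral x,z [-0.01 -0.02] ang err deg 0.04 35.1
N 1 row: t [-0.02 -5.91  0.06] a [-0.0006 -0.0015 -0.0003] dist 0.006
[ 0.6258 -0.1474  0.155 ] psi 13.23 [-0.1154  0.487  -0.8657] [ 0.083  0.721  0.401  1.54  -0.681  1.359  0.965] 35.15 [ 0.18 -1.8  -0.29] 0.023122831410028157
[ 0.6258 -0.1474  0.155 ] psi 13.23 [-0.1154  0.4871 -0.8657] [ 0.083  0.721  0.401  1.54  -0.681  1.36   0.965] 35.2 [ 0.11 -0.89  0.16] 0.02357955831658274
```

View pics/z3.png

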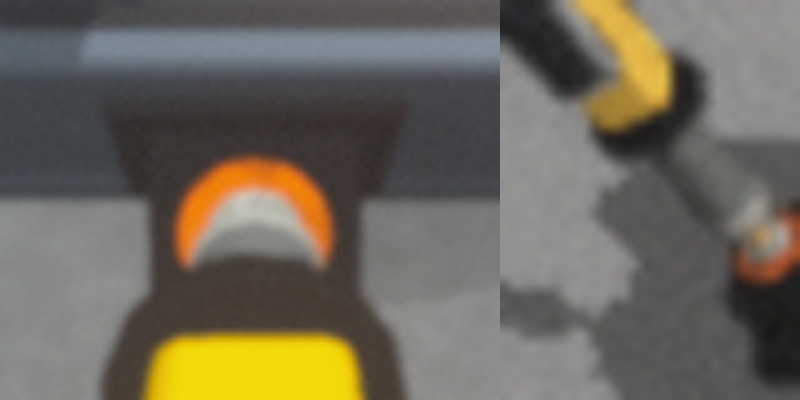

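View pics/s25c.png

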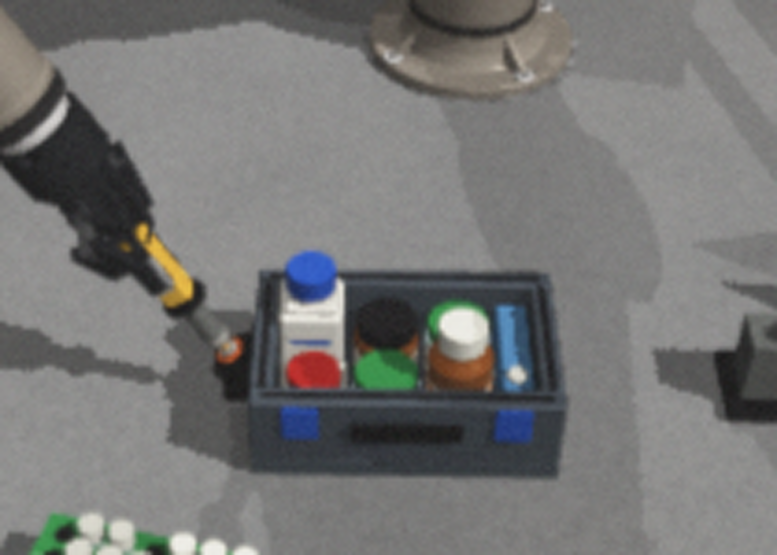

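Run:
```python
from bench import ticket
print(ticket.hand_in())
```

```text
the job is handed in; nothing more can be done
None
```

I packed both bottles, and the job was handed in at about 35 s with the reader held on the logger button. No verdict came back.

- **Bottles:** I carried each one by its cap. The square one went into gap0, turned to the box's yaw of about 13.3°, and the round one into gap1. Each was lowered in small steps until it touched the floor (8 N or less), then released. The later scene and wrist pictures show both upright in their places, with the jars where they were.
- **Reader:** I lifted it straight out of the cradle, tilted it to the button's normal and moved in by 1 mm steps. The force rose by about 1.2 N in the last of these steps, which marks first contact. I then pushed a further 5.4 mm.
- **Last checks:** The measured tool axis was within 0.1° of my estimate of the button's normal. The computed tip position was within 0.1 mm sideways of my estimate of the button's middle, which is itself good to about 1 mm. The reader has not visibly moved in the grip.
- **Disagreement:** Position puts the tip about 6.1 mm in (at most 6.4 mm). The force, 2.4 N above the free reading, suggests about 7 mm, which is roughly within the noise, so I left it there.

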